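# Restock and shut the medicine tin

### The arm

A 6-joint arm with a two-finger parallel gripper is mounted at the origin on the work surface; the furniture and walls round the work are solid. World frame = base frame: x ahead of the robot, y to its left, z up, the work surface at z = 0. Lengths are in m, angles in rad, forces in N, time in s.
With the tool pointing down it reaches from about 0.3 to 0.825 m from the base axis. Payload 5.4 kg.
Tool frame: the origin (TCP) lies midway between the tips of the shut fingers; the grasp point (between the pads) lies 19 mm behind it (manip.hold_point_z is the distance from the TCP to the grasp point, in m); z points along the fingers, y is the line along which they close (so a half turn about z gives the same grasp; the last joint's range is limited). The gripper opens to 92 mm and grips with 3 to 60 N. Pads are 20 mm wide; open, the fingers measure 128 mm over their backs; the gripper's body (75 mm by 189 mm) begins 69 mm behind the grasp point.
Start: joints at [0.997, 0.158, 1.597, -0, 1.386, -0.21], TCP at [0.205, 0.537, 0.215] pointing down, gripper open.
Joint ranges: [-2.91, 2.91], [-0.94, 2.29], [0.18, 2.7], [-1.29, 4.43], [0.17, 2.64], [-3, 3]. Speed limits (rad/s): [2.57, 2.57, 3.14, 3.14, 3.14, 3.14].

### API

Orientations are given as a unit quaternion [x, y, z, w].
In Python, from workcell import manip gives the robot as it stands. The module is installed in compiled form; this text tells all that it offers.
- The arm moves only by the tool jog_arm, never from a script. Its argument "rows" is a list that holds one entry, the list of rows, each a list of 4 numbers: the shift along the tool's x, y, z in m, then the turn about the tool's z in degrees. A call has exactly 8 rows; each row shifts and turns the commanded pose from where the row before left it, along the tool's axes as they then stand; what a row does not reach is not made up. A row lasts 1/12 s, in which the tool goes at most 41.7 mm and 7.16 degrees, less where a joint would pass 70% of its speed; a pose out of reach is approached as far as the arm can. A call is refused whole if a number of a shift passes 0.0417 or a number of a turn 7.16, either way. A call with a gripper value outside its range is refused whole. "jaw" is the opening, from 0 (shut) to 1 (fully open), set as the call begins (left out, the last holds). The fingers move at their own pace and stop on an object; "newtons" is the grip in N (left out, the last holds). Time passes only in rows, so rows that do not move let the fingers close, or fill a call up. It gives the time, the measured TCP pose, the force, the opening and the grip force at its end, in the units of the state.
- manip.state(): the state, without advancing time (a new reading comes with each control period).
- manip.read_camera(name): name is "scene" or "top" or "wrist"; returns a dict with "img" (420x560x3 uint8, red, green, blue), "mtx" (3x3 intrinsics, pixels), "dist_coeffs" ([k1, k2, p1, p2, k3] as OpenCV has them; the pictures are not rectified), "R" (3x3) and "t" (3): a world point X has camera coordinates R X + t; the wrist camera has in their place "hand_eye" (4x4, takes a point from camera to tool coordinates, whose origin is the TCP and whose axes are the flange's). Camera axes: x right, y down, z forward; pixel columns grow to the right and rows downward; lengths in m; the calibration is good to about 2 mm. A picture is of the moment at which its call begins: read the wrist's pose just before it. There is no depth.
- manip.finish_job(): hands the job in; it is judged then, once.
Trained networks look in a picture, given as the dict that the camera call returned (one of the last four; its "shot" number tells which), for a name from the list of things; names that differ only in an ending like _2 or _b are one class to them, and where a whole thing is asked for, a point or a joint stands for the part that bears it (a point fixed in the world has none). Each returns a list of dicts, best first, with "p" (0 to 1); they miss things now and then, are a little off and sometimes report something else, mostly with a low value. They report only what shows in the picture. A call takes as long as a camera call. They do not tell look-alikes from the thing itself.
- manip.recognise(target, picture): "centre" ([column, row] in pixels, amid what is visible of it).
- manip.tip_of(target, picture): "centre" ([column, row] in pixels: a listed point, or the origin of a listed thing).
The state is a dict: "time": time; "q": joint angles; "joint_velocities": joint speeds; "tau": joint torques, N m; "position": TCP position; "eef_rot": TCP orientation; "force": force on the tool from outside, world axes, zero at the start; "wrist_torque": the same for the moment, N m; "width": finger opening in m; "finger_force": force on a finger pad.
Only numpy, scipy, OpenCV 4.12 (cv2) and the standard library are available. Lean on these libraries where they do the work, as an engineer would, in place of code of your own. Each camera call takes 0.05 s, during which the arm holds its last target. There are 200 camera calls.

### The job

Open the medicine tin: lift its lid by the handle until it leans back by itself. Put every small carton and the ointment tube, if there is one, away in it, lowering each gently until it lies flat, side by side with the others, on whatever is already in there (do not drop them in or press them down hard). Then push the lid from behind until it passes upright and falls shut by its own weight with nothing touching it, and turn its latch clockwise fully home; leave the cream pot and the charger where they are.

Things in the scene. Friction and masses are not known exactly. Their poses are not given: they have to be found in the camera images.
- tin: White sheet-metal tin, fixed: outside 155 mm (own x, front to back) x 325 mm (own y), rim 86 mm above the desk; inside 150 x 320 mm. Origin at the centre of its underside. Its front looks along its -x, to the robot; the lid hinge is on the back rim (x = +78 mm). Four things fit side by side, long sides front to back; two on top of one another stop the lid from shutting.
- tin_mouth (a point): Centre of the tin's open mouth at rim height, axes as the tin's. Below it leaflets and blister packs make a level, firm bed at an unknown depth that differs from start to start: 39 to 62 mm below this point.
- keeper (a point): Middle of the keeper on the tin's front: two posts and a bar 36 mm wide, its top 114 mm above the desk, 8 mm ahead of the front wall. The bar is the hood under which the latch tongue turns in.
- lid (a joint): Lid angle in rad: 0 shut (as at the start), 1.57 upright, 1.95 leaning back on its stops. A shallow tray 158 mm deep, 329 mm wide, 14 mm thick, 0.24 to 0.32 kg, on a free, lightly damped hinge: it balances near 1.4; below that it falls shut by itself in about a second, above that it falls back open. Its stops hold it open.
- lid_hinge (a point): Middle of the lid's hinge line; axes turn with the lid, its y along the hinge.
- lid_handle (a point): Middle of the lid's fixed bail handle: a round steel bar 10 mm thick, 104 mm long between bends, along the lid's y. With the lid shut it lies 138 mm above the desk, 142 mm before the hinge line and 38 mm above the lid's outer face (33 mm of clear space under the bar). It can turn between the fingers. With the lid open it is behind the lid.
- latch (a joint): Angle of the quarter-turn latch in rad: near 0 its tongue points along the lid's long side (unlatched; it starts at 0.05 to 0.35), 1.57 (end stop) its tongue points to the front, under the keeper's bar. Grows clockwise seen from above with the lid shut; needs about 0.03 N m and stays where it is left.
- latch_grip (a point): On the latch's axis, 22 mm above the lid's outer face, in the upper half of its black wing grip: a bar 46 mm long, 11 mm thick, from 6 to 33 mm above the lid's face. Axes turn with the latch: bar and tongue along y (tongue to -y), thickness along x, z out of the lid. Lid shut, it is 122 mm above the desk, 75 mm before the hinge line.
- tube: Crimped ointment tube lying flat, 42 x 136 x 30 mm (own x, y, z), 24 to 48 g. Origin at the centre of its underside, long side along its y. None if there is no tube this time.
- cream_pot: Round cream pot, 63 mm across, 34 mm high, standing among the cartons; not to be packed. Origin at the centre of its underside.
- charger: White plug-in charger, 27 x 77 x 26 mm, lying behind the work; not to be packed. Origin at the centre of its underside.
- carton_a: Small white tuck-end carton, a box 44 x 91 x 31 mm (own x, y, z), 30 to 65 g. Origin at the centre of its underside, long side along its y. None if there is no such carton this time.
- carton_b: Small white tuck-end carton, a box 44 x 91 x 31 mm (own x, y, z), 30 to 65 g. Origin at the centre of its underside, long side along its y. None if there is no such carton this time.
- carton_c: Small white tuck-end carton, a box 44 x 91 x 31 mm (own x, y, z), 30 to 65 g. Origin at the centre of its underside, long side along its y. None if there is no such carton this time.
- carton_d: Small white tuck-end carton, a box 44 x 91 x 31 mm (own x, y, z), 30 to 65 g. Origin at the centre of its underside, long side along its y. None if there is no such carton this time.
There are look-alikes about, which are no part of the job. What is shaped like the carton_c but blue is not meant.

How it is judged:
On the way, in this order (a step that is already met when the one before it is completed fails the run):
1. the lid is open, past upright (value of joint lid above 1.6 rad), for 0.2 s.
2. every carton and the tube lie flat in the tin, side by side (x of carton_a in the frame of tin between -0.075 and 0.075 m and y of carton_a in the frame of tin between -0.16 and 0.16 m and z of carton_a in the frame of tin between 0.012 and 0.052 m and x of carton_b in the frame of tin between -0.075 and 0.075 m and y of carton_b in the frame of tin between -0.16 and 0.16 m and z of carton_b in the frame of tin between 0.012 and 0.052 m and x of carton_c in the frame of tin between -0.075 and 0.075 m and y of carton_c in the frame of tin between -0.16 and 0.16 m and z of carton_c in the frame of tin between 0.012 and 0.052 m and x of carton_d in the frame of tin between -0.075 and 0.075 m and y of carton_d in the frame of tin between -0.16 and 0.16 m and z of carton_d in the frame of tin between 0.012 and 0.052 m and x of tube in the frame of tin between -0.075 and 0.075 m and y of tube in the frame of tin between -0.16 and 0.16 m and z of tube in the frame of tin between 0.012 and 0.052 m and angle between the z axis of each of carton_a, carton_b, carton_c, carton_d, tube and the z axis of tin, either way round below 0.25 rad and value of joint lid above 1.2 rad), for 0.2 s.
3. the lid has fallen shut with everything inside (value of joint lid below 0.04 rad and x of carton_a in the frame of tin between -0.075 and 0.075 m and y of carton_a in the frame of tin between -0.16 and 0.16 m and z of carton_a in the frame of tin between 0.012 and 0.052 m and x of carton_b in the frame of tin between -0.075 and 0.075 m and y of carton_b in the frame of tin between -0.16 and 0.16 m and z of carton_b in the frame of tin between 0.012 and 0.052 m and x of carton_c in the frame of tin between -0.075 and 0.075 m and y of carton_c in the frame of tin between -0.16 and 0.16 m and z of carton_c in the frame of tin between 0.012 and 0.052 m and x of carton_d in the frame of tin between -0.075 and 0.075 m and y of carton_d in the frame of tin between -0.16 and 0.16 m and z of carton_d in the frame of tin between 0.012 and 0.052 m and x of tube in the frame of tin between -0.075 and 0.075 m and y of tube in the frame of tin between -0.16 and 0.16 m and z of tube in the frame of tin between 0.012 and 0.052 m and angle between the z axis of each of carton_a, carton_b, carton_c, carton_d, tube and the z axis of tin, either way round below 0.25 rad), for 0.2 s.
4. the latch is turned home (value of joint latch above 1.35 rad and value of joint lid below 0.04 rad), for 0.2 s.
At the end, for the whole second after the job is handed in: Every carton and the tube that are present lie flat (within 0.25 rad) inside the tin in one layer (undersides no more than 52 mm above the tin's underside), the lid is shut (within 0.04 rad) and the latch is within 0.22 rad of its end stop (all of step 4 and x of carton_a in the frame of tin between -0.075 and 0.075 m and y of carton_a in the frame of tin between -0.16 and 0.16 m and z of carton_a in the frame of tin between 0.012 and 0.052 m and x of carton_b in the frame of tin between -0.075 and 0.075 m and y of carton_b in the frame of tin between -0.16 and 0.16 m and z of carton_b in the frame of tin between 0.012 and 0.052 m and x of carton_c in the frame of tin between -0.075 and 0.075 m and y of carton_c in the frame of tin between -0.16 and 0.16 m and z of carton_c in the frame of tin between 0.012 and 0.052 m and x of carton_d in the frame of tin between -0.075 and 0.075 m and y of carton_d in the frame of tin between -0.16 and 0.16 m and z of carton_d in the frame of tin between 0.012 and 0.052 m and x of tube in the frame of tin between -0.075 and 0.075 m and y of tube in the frame of tin between -0.16 and 0.16 m and z of tube in the frame of tin between 0.012 and 0.052 m and angle between the z axis of each of carton_a, carton_b, carton_c, carton_d, tube and the z axis of tin, either way round below 0.25 rad); the robot touches nothing.
It fails at once if the robot touches the tin, lid or latch while the lid, with everything packed, is on its way down (it must fall shut by its own weight) (((x of carton_a in the frame of tin between -0.075 and 0.075 m and y of carton_a in the frame of tin between -0.16 and 0.16 m and z of carton_a in the frame of tin between 0.012 and 0.052 m) and (x of carton_b in the frame of tin between -0.075 and 0.075 m and y of carton_b in the frame of tin between -0.16 and 0.16 m and z of carton_b in the frame of tin between 0.012 and 0.052 m) and (x of carton_c in the frame of tin between -0.075 and 0.075 m and y of carton_c in the frame of tin between -0.16 and 0.16 m and z of carton_c in the frame of tin between 0.012 and 0.052 m) and (x of carton_d in the frame of tin between -0.075 and 0.075 m and y of carton_d in the frame of tin between -0.16 and 0.16 m and z of carton_d in the frame of tin between 0.012 and 0.052 m) and (x of tube in the frame of tin between -0.075 and 0.075 m and y of tube in the frame of tin between -0.16 and 0.16 m and z of tube in the frame of tin between 0.012 and 0.052 m) and angle between the z axis of each of carton_a, carton_b, carton_c, carton_d, tube and the z axis of tin, either way round below 0.25 rad) and value of joint lid between 0.25 and 0.95 rad and contact force between any of the fingers, the arm and tin above 0.5 N).
It fails at once if a carton or the tube is let fall into the tin (falling free inside it, faster than a drop of about 2 cm gives) (((x of carton_a in the frame of tin between -0.075 and 0.075 m and y of carton_a in the frame of tin between -0.16 and 0.16 m and z of carton_a in the frame of tin between 0.012 and 0.12 m) and linear speed of carton_a above 0.65 m/s and contact force between carton_a and the fingers below 0.05 N and contact force between carton_a and tin below 0.05 N) or ((x of carton_b in the frame of tin between -0.075 and 0.075 m and y of carton_b in the frame of tin between -0.16 and 0.16 m and z of carton_b in the frame of tin between 0.012 and 0.12 m) and linear speed of carton_b above 0.65 m/s and contact force between carton_b and the fingers below 0.05 N and contact force between carton_b and tin below 0.05 N) or ((x of carton_c in the frame of tin between -0.075 and 0.075 m and y of carton_c in the frame of tin between -0.16 and 0.16 m and z of carton_c in the frame of tin between 0.012 and 0.12 m) and linear speed of carton_c above 0.65 m/s and contact force between carton_c and the fingers below 0.05 N and contact force between carton_c and tin below 0.05 N) or ((x of carton_d in the frame of tin between -0.075 and 0.075 m and y of carton_d in the frame of tin between -0.16 and 0.16 m and z of carton_d in the frame of tin between 0.012 and 0.12 m) and linear speed of carton_d above 0.65 m/s and contact force between carton_d and the fingers below 0.05 N and contact force between carton_d and tin below 0.05 N) or ((x of tube in the frame of tin between -0.075 and 0.075 m and y of tube in the frame of tin between -0.16 and 0.16 m and z of tube in the frame of tin between 0.012 and 0.12 m) and linear speed of tube above 0.65 m/s and contact force between tube and the fingers below 0.05 N and contact force between tube and tin below 0.05 N)).
It fails at once if a carton or the tube is pressed into the tin's contents or against its walls with more than 40 N (contact force between any of carton_a, carton_b, carton_c, carton_d, tube and tin above 40 N).
It fails at once if the round cream pot or the charger is shifted by more than 4 cm (distance of any of cream_pot, charger from where it was at the start of the episode above 0.04 m).
Of carton_a, carton_b, carton_c, carton_d, tube only 3 to 4 are there at a start; the rules pass over those that are not, and their reading is None.
At some moment in a run one of carton_a, carton_b, carton_c, carton_d, tube may be knocked a few centimetres aside while the robot is not near it.
It also fails if it takes over 210 s, if anything falls off the work surface, if the arm or the gripper's body presses on something with over 40 N, if the wrist force passes 120 N, or if a joint passes its speed limit or range.

## Working session

There is one attempt and no reset: what is moved stays moved. The work goes in short steps, Python scripts to look and compute and a tool call to move; the robot and the scene stay as the last step left them, time stands still between calls to the robot, and variables do not carry over. Pictures are saved under pics/ and viewed, at most 14 in all, crops included, and the job is handed in when it is done.

Besides the shell and the picture viewer there is one more tool, called as a command line: name --argument value ..., lists and objects as JSON in quotes. jog_arm: Moves the arm, as the interface text tells. Its arguments: {"type":"object","properties":{"rows":{"type":"array","items":{"type":"array","items":{"type":"array","items":{"type":"number"}}}},"jaw":{"type":"number"},"newtons":{"type":"number"}},"required":["rows"]}

```bash
mkdir -p pics; cat > h.py <<'E'
import numpy as np, cv2
from workcell import manip
from scipy.spatial.transform import Rotation as Ro
def extr(pic,st):
    if 'R' in pic: return np.array(pic['R']),np.array(pic['t'])
    T=np.eye(4);T[:3,:3]=Ro.from_quat(st['eef_rot']).as_matrix();T[:3,3]=st['position']
    M=np.linalg.inv(T@np.array(pic['hand_eye']));return M[:3,:3],M[:3,3]
def toplane(pic,px,z,st=None):
    R,t=extr(pic,st)
    u=cv2.undistortPoints(np.array(px,float).reshape(-1,1,2),np.array(pic['mtx']),np.array(pic['dist_coeffs'])).reshape(-1,2)
    d=np.c_[u,np.ones(len(u))]@R; c=-R.T@t
    return c+d*((z-c[2])/d[:,2])[:,None]
def proj(pic,X,st=None):
    R,t=extr(pic,st)
    return cv2.projectPoints(np.array(X,float).reshape(-1,1,3),cv2.Rodrigues(R)[0],t,np.array(pic['mtx']),np.array(pic['dist_coeffs']))[0].reshape(-1,2)
def save(pic,n,crop=None,s=1):
    im=pic['img'][:,:,::-1]
    if crop: im=im[crop[1]:crop[3],crop[0]:crop[2]]
    cv2.imwrite('pics/'+n,cv2.resize(im,None,fx=s,fy=s,interpolation=cv2.INTER_CUBIC))
E
python3 - <<'E'
from h import *
s=manip.state();print({k:np.round(v,3) for k,v in s.items()},manip.hold_point_z)
T=manip.read_camera('top');save(T,'top0.png',s=1.4)
S=manip.read_camera('scene');save(S,'scene0.png',s=1.4)
for n,z in [('carton_a',0),('tube',0),('cream_pot',0),('charger',0),('tin',0),('tin_mouth',.086),('keeper',.114),('lid_hinge',.09),('lid_handle',.138),('latch_grip',.122)]:
    for P,l in((T,'T'),(S,'S')):
        for f in (manip.tip_of,manip.recognise):
            if f==manip.recognise and n in('tin_mouth','keeper'):continue
            for d in f(n,P)[:6]:
                if d['p']>.2: print(n,l,f.__name__,np.round(d['centre'],1),round(d['p'],2),np.round(toplane(P,d['centre'],z)[0],3))
E
```

```text
{'time': np.float64(0.0), 'q': array([ 0.997,  0.159,  1.598, -0.   ,  1.386, -0.21 ]), 'joint_velocities': array([ 0.001, -0.001,  0.001, -0.001, -0.002, -0.001]), 'tau': array([ 0.0000e+00, -3.8556e+01, -3.2212e+01,  7.0000e-02,  3.8000e-02,
       -0.0000e+00]), 'position': array([0.204, 0.537, 0.214]), 'eef_rot': array([ 0.181,  0.984, -0.001, -0.   ]), 'force': array([0.052, 0.023, 0.01 ]), 'wrist_torque': array([-0.017, -0.015,  0.055]), 'finger_force': np.float64(0.0), 'width': np.float64(0.092)} 0.0187
carton_a T call [150.4 262.9] 0.83 [0.444 0.478 0.   ]
carton_a T call [354.1 268.6] 0.77 [ 0.419 -0.024  0.   ]
carton_a T call [343.1 179.2] 0.75 [ 0.646 -0.008  0.   ]
carton_a T call [347.4 221.8] 0.7 [ 0.536 -0.013  0.   ]
carton_a T call [293.7 146.2] 0.55 [0.737 0.116 0.   ]
carton_a T call [343.4 179.2] 0.93 [ 0.646 -0.009  0.   ]
carton_a T call [350.4 269.2] 0.82 [ 0.418 -0.014  0.   ]
carton_a T call [349.8 217.7] 0.81 [ 0.546 -0.02   0.   ]
carton_a T call [151.  263.7] 0.8 [0.442 0.476 0.   ]
carton_a S call [334.2 244.1] 0.83 [ 0.649 -0.007  0.   ]
carton_a S call
[... 1702 characters left out ...]
0.69 [0.423 0.175 0.114]
keeper S call [239.7 244.6] 0.6 [0.397 0.138 0.114]
lid_hinge T call [227.3 240.5] 0.64 [0.484 0.277 0.09 ]
lid_hinge S call [225.2 210. ] 0.81 [0.481 0.276 0.09 ]
lid_handle T call [279.3 273. ] 0.73 [0.405 0.16  0.138]
lid_handle T call [249.8 263.4] 0.65 [0.427 0.223 0.138]
lid_handle S call [237.  232.6] 0.55 [0.408 0.157 0.138]
lid_handle S call [317.7 206. ] 0.39 [0.628 0.053 0.138]
lid_handle S call [232.6 228.1] 0.58 [0.413 0.177 0.138]
latch_grip T call [253.5 253.4] 0.74 [0.45  0.216 0.122]
latch_grip T call [261.5 246.9] 0.57 [0.464 0.198 0.122]
latch_grip S call [232.5 217.6] 0.5 [0.451 0.215 0.122]
latch_grip S call [236.2 221.2] 0.72 [0.448 0.198 0.122]
```

View pics/top0.png

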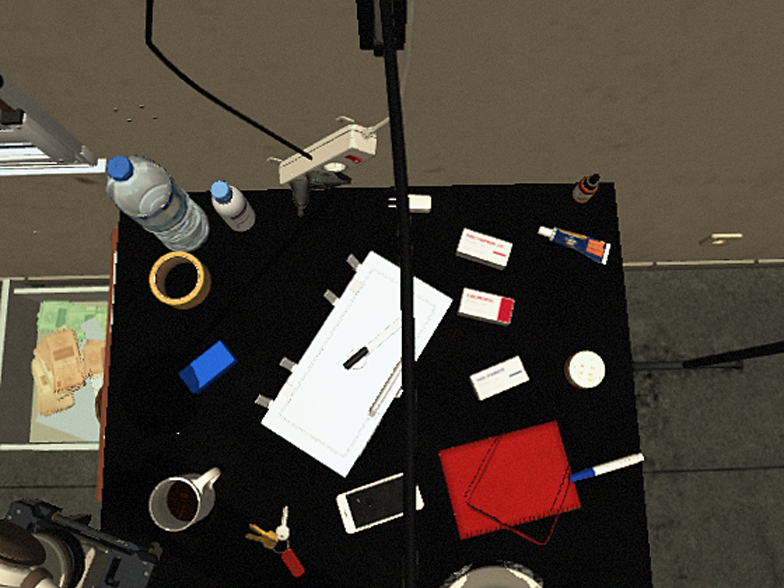

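View pics/scene0.png

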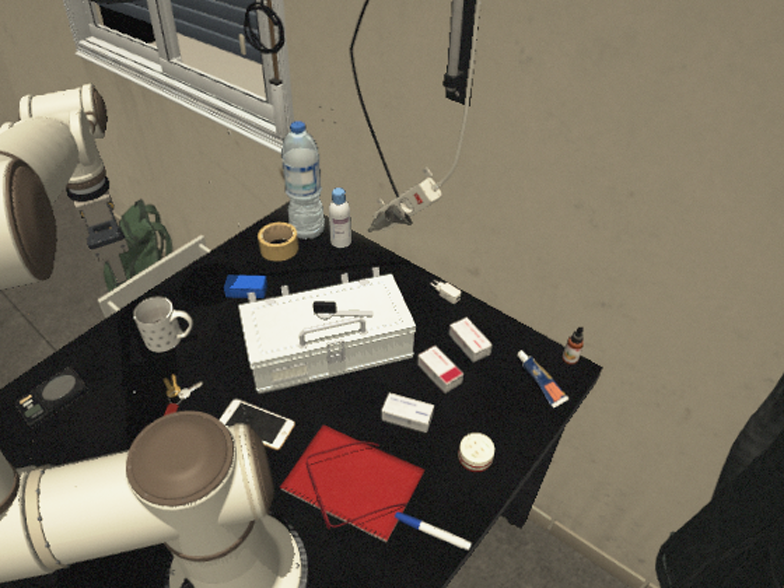

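Top view (1.4x): the tin's lid corners are near (371,251), (452,298), (346,476) and (262,424). Three white cartons lie at (485,248), (487,306) and (499,377), the tube at (575,243), the cream pot at (585,369) and the charger at (410,203). The blue block at (208,366) is a look-alike, so it is excluded. The latch tongue's dark wing is at (355,357) and the handle at (385,390).

```bash
python3 - <<'E'
from h import *
T=manip.read_camera('top');S=manip.read_camera('scene')
c=toplane(T,np.array([[371,251],[452,298],[346,476],[262,424]])/1.4,.1)
print(np.round(c,3),np.linalg.norm(np.roll(c,-1,0)-c,axis=1), c.mean(0))
ex=((c[0]-c[1])+(c[3]-c[2]));print('yaw x',np.arctan2(ex[1],ex[0])); ey=(c[3]-c[0])+(c[2]-c[1]);print('yaw from y',np.arctan2(ey[1],ey[0])-np.pi/2)
cs=toplane(S,np.array([[385,276],[414,328],[250,362],[241,303]])/1.4,.1)
print(np.round(cs,3),cs.mean(0))
im=T['img'].astype(int)
# cartons: white-ish segmentation around spots
g=((im.max(2)>90)).astype(np.uint8); 
for x,y in [(346,177),(348,218),(357,269),(411,174)]:
    m=np.zeros_like(g);m[y-28:y+28,x-38:x+38]=g[y-28:y+28,x-38:x+38]
    n,l,st,_=cv2.connectedComponentsWithStats(cv2.morphologyEx(m,cv2.MORPH_CLOSE,np.ones((5,5))));k=1+st[1:,4].argmax()
    b=cv2.boxPoints(cv2.minAreaRect(np.argwhere(l==k)[:,::-1].astype(np.float32)))
    w=toplane(T,b,.031); e=[w[1]-w[0],w[2]-w[1]];L=[np.linalg.norm(v) for v in e];v=e[int(np.argmax(L))]
    print((x,y),np.round(w.mean(0),3),np.round(L,3),'long yaw deg',round(np.degrees(np.arctan2(v[1],v[0]))%180,1))
save(T,'cr.png',(300,140,450,290),4)
E
```

```text
[[0.624 0.189 0.1  ]
 [0.541 0.057 0.1  ]
 [0.265 0.234 0.1  ]
 [0.347 0.365 0.1  ]] [0.15501174 0.32810371 0.15508822 0.32876633] [0.44417426 0.21118991 0.1       ]
yaw x 1.0117918949247864
yaw from y 1.0042408585914155
[[0.61  0.193 0.1  ]
 [0.532 0.054 0.1  ]
 [0.266 0.236 0.1  ]
 [0.357 0.367 0.1  ]] [0.44128052 0.21258768 0.1       ]
(346, 177) [ 0.644 -0.01   0.031] [0.05  0.093] long yaw deg 70.6
(348, 218) [ 0.54  -0.009  0.031] [0.046 0.093] long yaw deg 74.8
(357, 269) [ 0.415 -0.024  0.031] [0.094 0.046] long yaw deg 111.4
(411, 174) [ 0.653 -0.172  0.031] [0.04  0.132] long yaw deg 65.8
```

View pics/cr.png

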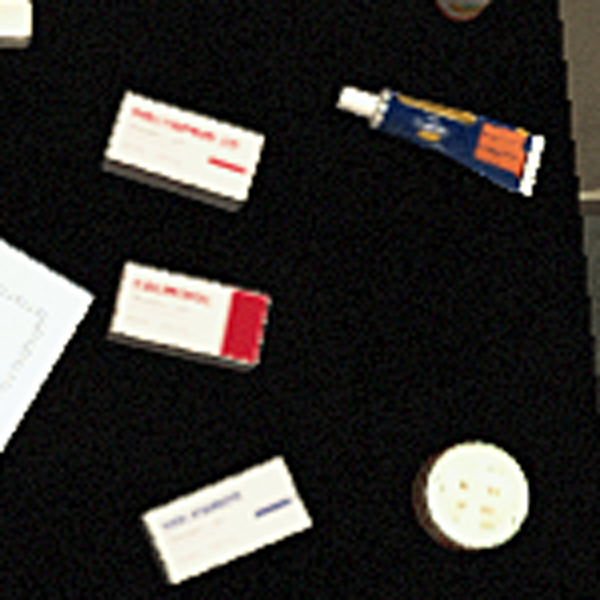

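Confirmed: the three white cartons are at crop (185,150), (190,315) and (228,520), and the tube is at (450,140). The pot is at (472,495). The tin centre is about (0.444, 0.212) with yaw 57.7°. I'm moving above the handle now.

jog_arm --rows '[[[0,0,0,5.75],[0,0,0,5.75],[-0.0343,-0.0191,0,0],[-0.0343,-0.0191,0,0],[-0.0343,-0.0191,0,0],[-0.0343,-0.0191,0,0],[-0.0343,-0.0191,0,0],[-0.0343,-0.0191,0,0]]]' --jaw 0.54 --newtons 20

```text
time: 2.67
position: [0.3176, 0.3289, 0.2147]
eef_rot: [0.278, 0.961, 0.0, 0.0]
force: [1.2, 1.0, 1.2]
width: 0.0494
finger_force: 0.0
```

jog_arm --rows '[[[-0.0343,-0.0191,0,0],[-0.0343,-0.0191,0,0],[-0.0343,-0.0191,0,0],[-0.0343,-0.0191,0,0],[-0.0343,-0.0191,0,0],[0,0,0,0],[0,0,0,0],[0,0,0,0]]]'

```text
time: 3.33
position: [0.4107, 0.1584, 0.2146]
eef_rot: [0.279, 0.96, 0.0, -0.0]
force: [-0.0, 0.8, -0.6]
width: 0.0497
finger_force: 0.0
```

```bash
cat >> h.py <<'E'
YAW=1.007; TX=np.array([np.cos(YAW),np.sin(YAW)]);TY=np.array([-TX[1],TX[0]]);TC=np.array([.444,.212])
def tin(p): d=np.array(p)[:2]-TC; return np.round([d@TX,d@TY],4)
def world(x,y): return TC+x*TX+y*TY
def rel(target,st=None):
    """delta in tool axes to world target"""
    st=st or manip.state()
    return np.round(Ro.from_quat(st['eef_rot']).as_matrix().T@(np.array(target)-st['position']),4)
def show(st=None):
    st=st or manip.state(); y=Ro.from_quat(st['eef_rot']).as_matrix()
    print('t',round(float(st['time']),2),'pos',np.round(st['position'],4),'toolY deg',round(np.degrees(np.arctan2(y[1,1],y[0,1])),2),'z',np.round(y[:,2],3),'F',np.round(st['force'],2),'w',round(float(st['width']),4),'ff',round(float(st['finger_force']),1),'tin',tin(st['position']),'q6',round(float(st['q'][5]),2))
E
python3 - <<'E'
from h import *
st=manip.state();show(st)
W=manip.read_camera('wrist');save(W,'w1.png',s=1.2)
for n,z in [('lid_handle',.138),('latch_grip',.122),('keeper',.114),('tin_mouth',.086),('lid_hinge',.09)]:
    for d in manip.tip_of(n,W)[:2]: 
        p=toplane(W,d['centre'],z,st)[0];print(n,np.round(d['centre']),round(d['p'],2),np.round(p,4),'tin',tin(p))
E
```

```text
t 3.33 pos [0.4107 0.1584 0.2146] toolY deg 57.63 z [-0.     0.001 -1.   ] F [-0.03  0.8  -0.64] w 0.0497 ff 0.0 tin [-0.0631 -0.0005] q6 -0.91
lid_handle [283. 219.] 0.57 [0.4107 0.1595 0.138 ] tin [-0.0622  0.0001]
latch_grip [367. 213.] 0.69 [0.4463 0.2152 0.122 ] tin [ 0.0039 -0.0002]
keeper [255. 208.] 0.93 [0.3977 0.1417 0.114 ] tin [-0.0841  0.0016]
tin_mouth [356. 203.] 0.63 [0.4468 0.2132 0.086 ] tin [ 0.0025 -0.0017]
lid_hinge [442. 203.] 0.58 [0.4866 0.2782 0.09  ] tin [ 0.0787 -0.0006]
```

View pics/w1.png

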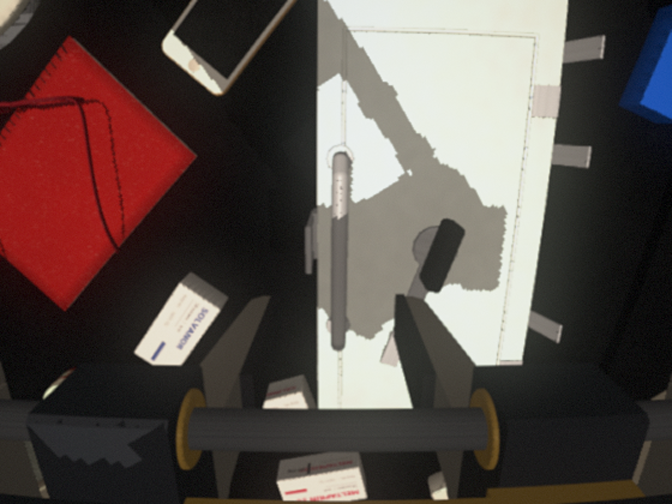

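The wrist view shows the handle bar (340,155–345) lying midway between the fingers and clear of the latch wing at (445,255). The tin frame agrees to about 2 mm, so I'm descending and gripping.

jog_arm --rows '[[[0,0,0.0315,0],[0,0,0.0315,0],[0,0,0.0315,0],[0,0,0,0],[0,0,0,0],[0,0,0,0],[0,0,0,0],[0,0,0,0]]]'

```text
time: 4.3
position: [0.4126, 0.1582, 0.1222]
eef_rot: [0.278, 0.96, 0.001, 0.002]
force: [-0.0, -0.6, -0.6]
width: 0.05
finger_force: 0.0
```

jog_arm --rows '[[[0,0,0,0],[0,0,0,0],[0,0,0,0],[0,0,0,0],[0,0,0,0],[0,0,0,0],[0,0,0,0],[0,0,0,0]]]' --jaw 0 --newtons 25

```text
time: 4.97
position: [0.4116, 0.159, 0.1202]
eef_rot: [0.279, 0.96, 0.001, 0.001]
force: [2.4, 3.8, -3.1]
width: 0.0091
finger_force: 25.0
```

```bash
python3 - <<'E'
from h import *
show()
th=np.linspace(0,1.8,25)
x=-.142*np.cos(th)+.052*np.sin(th);z=.052*np.cos(th)+.142*np.sin(th)
for a in zip(th[1:],np.diff(x),-np.diff(z)):print(np.round(a,4))
E
```

```text
t 4.97 pos [0.4116 0.159  0.1202] toolY deg 57.62 z [ 0.002  0.002 -1.   ] F [ 2.41  3.78 -3.14] w 0.0091 ff 25.0 tin [-0.0622 -0.0009] q6 -0.91
[ 0.075   0.0043 -0.0105]
[ 0.15    0.0051 -0.0101]
[ 0.225   0.0058 -0.0097]
[ 0.3     0.0065 -0.0093]
[ 0.375   0.0072 -0.0088]
[ 0.45    0.0078 -0.0082]
[ 0.525   0.0084 -0.0076]
[ 0.6     0.009  -0.0069]
[ 0.675   0.0095 -0.0062]
[ 0.75    0.0099 -0.0055]
[ 0.825   0.0103 -0.0048]
[ 0.9     0.0106 -0.004 ]
[ 0.975   0.0109 -0.0032]
[ 1.05    0.0111 -0.0023]
[ 1.125   0.0112 -0.0015]
[ 1.20e+00  1.13e-02 -6.00e-04]
[1.275e+00 1.130e-02 2.000e-04]
[1.35e+00 1.13e-02 1.10e-03]
[1.425  0.0112 0.0019]
[1.5    0.011  0.0027]
[1.575  0.0108 0.0035]
[1.65   0.0105 0.0043]
[1.725  0.0101 0.0051]
[1.8    0.0097 0.0059]
```

jog_arm --rows '[[[0,0.0043,-0.0105,0],[0,0.0051,-0.0101,0],[0,0.0058,-0.0097,0],[0,0.0065,-0.0093,0],[0,0.0072,-0.0088,0],[0,0.0078,-0.0082,0],[0,0.0084,-0.0076,0],[0,0.009,-0.0069,0]]]'

```text
time: 5.63
position: [0.44, 0.2029, 0.1921]
eef_rot: [0.279, 0.96, -0.002, -0.0]
force: [1.3, -4.4, 1.4]
width: 0.009
finger_force: 25.0
```

jog_arm --rows '[[[0,0.0095,-0.0062,0],[0,0.0099,-0.0055,0],[0,0.0103,-0.0048,0],[0,0.0106,-0.004,0],[0,0.0109,-0.0032,0],[0,0.0111,-0.0023,0],[0,0.0112,-0.0015,0],[0,0.0113,-0.0006,0]]]'

```text
time: 6.3
position: [0.4866, 0.2749, 0.2209]
eef_rot: [0.279, 0.96, -0.001, 0.001]
force: [2.6, -4.0, 3.7]
width: 0.0091
finger_force: 25.0
```

jog_arm --rows '[[[0,0.0113,0.0002,0],[0,0.0113,0.0011,0],[0,0.0112,0.0019,0],[0,0.011,0.0027,0],[0,0.0108,0.0035,0],[0,0.0105,0.0043,0],[0,0.0101,0.0051,0],[0,0,0,0]]]'

```text
time: 6.97
position: [0.5282, 0.3401, 0.2009]
eef_rot: [0.279, 0.96, -0.0, 0.002]
force: [5.7, -1.9, 0.7]
width: 0.009
finger_force: 25.0
```

```bash
python3 - <<'E'
from h import *
show()
S=manip.read_camera('scene');save(S,'s2.png',s=1.2)
E
```

```text
t 6.97 pos [0.5282 0.3401 0.2009] toolY deg 57.66 z [ 0.003 -0.001 -1.   ] F [ 5.71 -1.88  0.68] w 0.009 ff 25.0 tin [ 0.1533 -0.0028] q6 -0.62
```

View pics/s2.png

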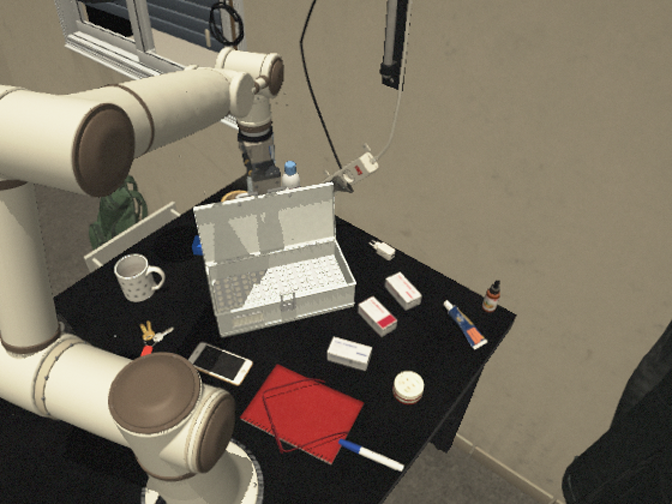

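The lid is past upright at about 1.72 rad, and the white bed shows at (290,275). Next: release, rise, and go over the middle carton.

jog_arm --rows '[[[0,0,0,0],[0,0,0,0],[0,0,-0.01,0],[0,0,-0.02,0],[0,0,-0.03,0],[0,0,-0.035,0],[0,0,-0.035,0],[0,0,0,0]]]' --jaw 0.24

```text
time: 7.68
position: [0.5282, 0.3409, 0.3407]
eef_rot: [0.278, 0.96, 0.004, 0.005]
force: [1.2, 0.4, 0.8]
width: 0.0219
finger_force: 0.0
```

jog_arm --rows '[[[0,0,0,7.16],[0,0,0,7.16],[0,0,0,7.16],[0,0,0,7.16],[0,0,0,7.16],[0,0,0,7.16],[0,0,0,7.16],[0,0,0,7.16]]]'

```text
time: 8.35
position: [0.5256, 0.3398, 0.3313]
eef_rot: [0.707, 0.707, -0.0, -0.0]
force: [-0.5, 1.0, -0.0]
width: 0.0224
finger_force: 0.0
```

jog_arm --rows '[[[0,0,0,7.16],[0,0,0,7.16],[0,0,0,1.26],[-0.0372,0.0115,0,0],[-0.0372,0.0115,0,0],[-0.0372,0.0115,0,0],[-0.0372,0.0115,0,0],[-0.0372,0.0115,0,0]]]'

```text
time: 9.02
position: [0.5322, 0.1437, 0.3311]
eef_rot: [0.793, 0.609, 0.0, 0.0]
force: [0.7, 0.3, -0.2]
width: 0.0221
finger_force: 0.0
```

jog_arm --rows '[[[-0.0372,0.0115,0,0],[-0.0372,0.0115,0,0],[-0.0372,0.0115,0,0],[-0.0372,0.0115,0,0],[0,0,0.04,0],[0,0,0.04,0],[0,0,0.04,0],[0,0,0,0]]]' --jaw 0.76

```text
time: 9.68
position: [0.5325, -0.0094, 0.2021]
eef_rot: [0.794, 0.608, -0.005, -0.006]
force: [-0.7, 0.5, -1.0]
width: 0.0698
finger_force: 0.0
```

```bash
cat >> h.py <<'E'
def find(pic,px,z,st=None,w=60,thr=90,zb=None):
    """min-area rect around a bright thing nearest px; returns top-face world centre, sides, long yaw deg"""
    im=pic['img'].max(2); g=(im>thr).astype(np.uint8); x,y=map(int,px); H,Wd=g.shape
    m=np.zeros_like(g);sl=(slice(max(0,y-w),min(H,y+w)),slice(max(0,x-w),min(Wd,x+w)));m[sl]=g[sl]
    m=cv2.morphologyEx(m,cv2.MORPH_CLOSE,np.ones((7,7)));n,l,s,c=cv2.connectedComponentsWithStats(m)
    k=1+int(np.argmin([np.hypot(*(c[i]-px)) if s[i,4]>300 else 1e9 for i in range(1,n)]))
    b=cv2.boxPoints(cv2.minAreaRect(np.argwhere(l==k)[:,::-1].astype(np.float32)))
    p=toplane(pic,b,z,st);e=[p[1]-p[0],p[2]-p[1]];L=[np.linalg.norm(v) for v in e];v=e[int(np.argmax(L))]
    return np.round(p.mean(0),4),np.round(L,3),round(np.degrees(np.arctan2(v[1],v[0]))%180,1),np.round(b)
E
python3 - <<'E'
from h import *
st=manip.state();show(st)
W=manip.read_camera('wrist');save(W,'w2.png',s=1.2)
for d in manip.tip_of('carton_a',W)[:4]:
    print(np.round(d['centre']),round(d['p'],2),np.round(toplane(W,d['centre'],0,st)[0],4)); 
    if d['p']>.4: print(find(W,d['centre'],.031,st))
E
```

```text
t 9.68 pos [ 0.5325 -0.0094  0.2021] toolY deg -15.1 z [-0.015  0.004 -1.   ] F [-0.65  0.5  -1.  ] w 0.0698 ff 0.0 tin [-0.1399 -0.1931] q6 0.02
[385. 156.] 0.86 [ 0.6429 -0.0083  0.    ]
(array([ 0.6462, -0.0113,  0.031 ]), array([0.092, 0.045]), np.float64(70.2), array([[367., 205.],
       [381., 110.],
       [428., 117.],
       [414., 212.]], dtype=float32))
[290. 181.] 0.72 [ 0.5383 -0.0081  0.    ]
(array([ 0.5406, -0.0082,  0.031 ]), array([0.042, 0.091]), np.float64(76.4), array([[270., 140.],
       [314., 140.],
       [314., 230.],
       [270., 230.]], dtype=float32))
[187. 222.] 0.62 [ 0.4155 -0.0236  0.    ]
(array([ 0.4174, -0.0236,  0.031 ]), array([0.05 , 0.092]), np.float64(111.9), array([[134., 209.],
       [169., 180.],
       [227., 249.],
       [192., 278.]], dtype=float32))
```

View pics/w2.png

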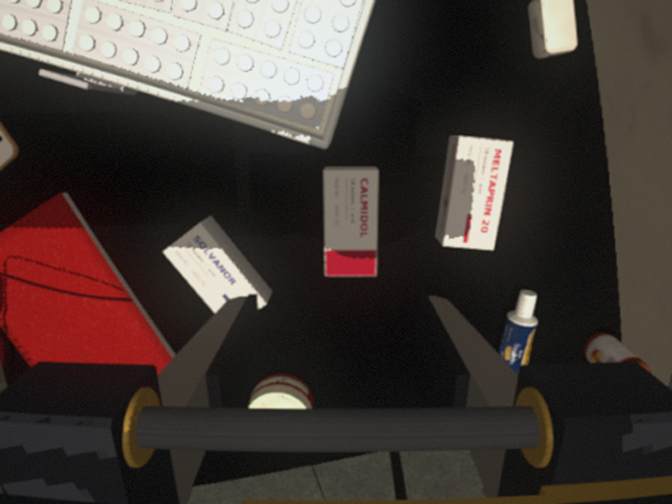

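The wrist view shows the Calmidol carton at (350,222), midway between the fingers, with Meltaprin at (478,192), Solvanor at (217,262) and the tube at (520,330). I'm descending most of the way and then checking.

jog_arm --rows '[[[0,0,0.035,0],[0,0,0.035,0],[0,0,0.035,0],[0,0,0.035,0],[0,0,0,0],[0,0,0,0],[0,0,0,0],[0,0,0,0]]]'

```text
time: 10.45
position: [0.5414, -0.0112, 0.0748]
eef_rot: [0.794, 0.608, 0.002, 0.003]
force: [0.6, 0.5, -0.7]
width: 0.0702
finger_force: 0.0
```

```bash
python3 - <<'E'
from h import *
st=manip.state();show(st)
print(rel([.5405,-.0085,.006],st))
E
```

```text
t 10.45 pos [ 0.5414 -0.0112  0.0748] toolY deg -15.18 z [ 0.007 -0.002 -1.   ] F [ 0.6   0.52 -0.73] w 0.0702 ff 0.0 tin [-0.1366 -0.2016] q6 0.02
[ 0.0024 -0.0021  0.0688]
```

jog_arm --rows '[[[0.002,-0.001,0.03,1.5],[0,0,0.02,0],[0,0,0.015,0],[0,0,0,0],[0,0,0,0],[0,0,0,0],[0,0,0,0],[0,0,0,0]]]'

```text
time: 11.12
position: [0.5391, -0.0086, 0.0072]
eef_rot: [0.802, 0.597, 0.001, 0.001]
force: [-0.2, -0.2, 0.2]
width: 0.0701
finger_force: 0.0
```

jog_arm --rows '[[[0,0,0,0],[0,0,0,0],[0,0,0,0],[0,0,0,0],[0,0,0,0],[0,0,0,0],[0,0,0,0],[0,0,0,0]]]' --jaw 0.3 --newtons 12

```text
time: 11.78
position: [0.5379, -0.0084, 0.0057]
eef_rot: [0.802, 0.597, 0.0, 0.0]
force: [-0.1, -0.1, 1.5]
width: 0.044
finger_force: 11.9
```

```bash
python3 - <<'E'
from h import *
show()
E
```

```text
t 11.78 pos [ 0.5379 -0.0084  0.0057] toolY deg -16.71 z [ 0. -0. -1.] F [-0.08 -0.1   1.49] w 0.044 ff 11.9 tin [-0.1361 -0.1972] q6 0.05
```

jog_arm --rows '[[[0,0,-0.02,0],[0,0,-0.04,0],[0,0,-0.04,0],[0,0,-0.04,0],[0,0,-0.04,0],[0,0,0,5.2],[0,0,0,5.2],[0,0,0,5.2]]]'

```text
time: 12.45
position: [0.5378, -0.0083, 0.1862]
eef_rot: [0.877, 0.481, 0.0, 0.0]
force: [0.0, -0.6, -1.6]
width: 0.044
finger_force: 11.9
```

jog_arm --rows '[[[0.034,-0.0213,0,0],[0.034,-0.0213,0,0],[0.034,-0.0213,0,0],[0.034,-0.0213,0,0],[0,0,0,0],[0,0,0,0],[0,0,0,0],[0,0,0,0]]]'

```text
time: 13.12
position: [0.5383, 0.151, 0.1852]
eef_rot: [0.876, 0.482, -0.0, 0.0]
force: [-0.3, -0.7, 0.3]
width: 0.044
finger_force: 11.9
```

```bash
python3 - <<'E'
from h import *
st=manip.state();show(st)
print(rel([*world(0,-.112),.1],st))
E
```

```text
t 13.12 pos [0.5383 0.151  0.1852] toolY deg -32.38 z [-0.001 -0.    -1.   ] F [-0.28 -0.74  0.31] w 0.044 ff 11.9 tin [-0.0012 -0.1123] q6 0.62
[ 0.0013 -0.0003  0.0852]
```

jog_arm --rows '[[[0.001,0,0.035,0],[0,0,0.035,0],[0,0,0.03,0],[0,0,0.015,0],[0,0,0.007,0],[0,0,0.004,0],[0,0,0,0],[0,0,0,0]]]'

```text
time: 13.78
position: [0.5401, 0.1526, 0.0609]
eef_rot: [0.876, 0.482, 0.001, 0.001]
force: [-0.4, 0.2, 0.2]
width: 0.0443
finger_force: 11.9
```

jog_arm --rows '[[[0,0,0.001,0],[0,0,0.001,0],[0,0,0.001,0],[0,0,0.001,0],[0,0,0,0],[0,0,0,0],[0,0,0,0],[0,0,0,0]]]'

```text
time: 14.45
position: [0.5389, 0.153, 0.0555]
eef_rot: [0.876, 0.483, 0.0, 0.0]
force: [0.6, -0.3, 0.3]
width: 0.0443
finger_force: 11.9
```

jog_arm --rows '[[[0,0,0.001,0],[0,0,0.001,0],[0,0,0.001,0],[0,0,0.001,0],[0,0,0,0],[0,0,0,0],[0,0,0,0],[0,0,0,0]]]'

```text
time: 15.12
position: [0.539, 0.153, 0.0516]
eef_rot: [0.876, 0.482, 0.0, 0.0]
force: [-0.2, -0.3, -0.3]
width: 0.0445
finger_force: 11.9
```

jog_arm --rows '[[[0,0,0.001,0],[0,0,0.001,0],[0,0,0.001,0],[0,0,0.001,0],[0,0,0,0],[0,0,0,0],[0,0,0,0],[0,0,0,0]]]'

```text
time: 15.78
position: [0.5389, 0.153, 0.0476]
eef_rot: [0.876, 0.482, 0.0, 0.0]
force: [-0.1, 0.5, -0.5]
width: 0.044
finger_force: 11.9
```

jog_arm --rows '[[[0,0,0.001,0],[0,0,0.001,0],[0,0,0.001,0],[0,0,0.001,0],[0,0,0,0],[0,0,0,0],[0,0,0,0],[0,0,0,0]]]'

```text
time: 16.45
position: [0.5393, 0.1532, 0.0459]
eef_rot: [0.876, 0.483, 0.0, 0.0]
force: [-7.3, -0.5, 16.5]
width: 0.0439
finger_force: 12.0
```

jog_arm --rows '[[[0,0,0.001,0],[0,0,0.001,0],[0,0,0.001,0],[0,0,0.001,0],[0,0,0,0],[0,0,0,0],[0,0,0,0],[0,0,0,0]]]'

```text
time: 17.12
position: [0.5397, 0.1538, 0.0424]
eef_rot: [0.876, 0.483, 0.001, -0.0]
force: [-6.5, 1.3, 18.2]
width: 0.0437
finger_force: 12.0
```

Contact came at TCP z ≈ 0.046, so the bed is at z ≈ 0.040. Releasing and rising.

jog_arm --rows '[[[0,0,-0.001,0],[0,0,-0.001,0],[0,0,0,0],[0,0,0,0],[0,0,0,0],[0,0,0,0],[0,0,0,0],[0,0,0,0]]]' --jaw 0.59

```text
time: 17.78
position: [0.5388, 0.153, 0.0413]
eef_rot: [0.876, 0.482, -0.0, -0.0]
force: [-0.9, 0.1, 0.2]
width: 0.0537
finger_force: 0.0
```

jog_arm --rows '[[[0,0,-0.02,0],[0,0,-0.03,0],[0,0,-0.04,0],[0,0,-0.04,0],[0,0,-0.02,0],[0,0,0,0],[0,0,0,0],[0,0,0,0]]]'

```text
time: 18.45
position: [0.5379, 0.1529, 0.1899]
eef_rot: [0.876, 0.482, -0.001, -0.001]
force: [-0.0, -1.0, -0.6]
width: 0.0541
finger_force: 0.0
```

```bash
python3 - <<'E'
from h import *
st=manip.state();show(st)
W=manip.read_camera('wrist');save(W,'w3.png')
T=manip.read_camera('top')
for P,l in((W,'W'),(T,'T')):
  for n in('carton_a','tube'):
    for d in manip.recognise(n,P)[:6]:
      if d['p']>.4:
        print(l,n,np.round(d['centre']),round(d['p'],2),np.round(toplane(P,d['centre'],.03,st)[0],3),tin(toplane(P,d['centre'],.071,st)[0]))
        if l=='T': print(find(P,d['centre'],.031,w=40)[:3])
E
```

```text
t 18.45 pos [0.5379 0.1529 0.1899] toolY deg -32.31 z [-0.003 -0.    -1.   ] F [-0.03 -1.04 -0.56] w 0.0541 ff 0.0 tin [ 0.0003 -0.111 ] q6 0.62
W carton_a [446. 259.] 0.84 [0.644 0.002 0.03 ] [-0.0519 -0.2602]
W carton_a [281. 195.] 0.61 [0.535 0.151 0.03 ] [ 0.0075 -0.11  ]
W carton_a [282. 382.] 0.57 [ 0.417 -0.039  0.03 ] [-0.1886 -0.1115]
T carton_a [353. 271.] 0.88 [ 0.412 -0.017  0.03 ] [-0.2056 -0.09  ]
(array([0.4169, 0.0031, 0.031 ]), array([0.156, 0.188]), np.float64(176.3))
T carton_a [145. 264.] 0.68 [0.438 0.482 0.03 ] [0.2131 0.1453]
(array([0.445 , 0.4557, 0.031 ]), array([0.137, 0.182]), np.float64(1.0))
T carton_a [344. 179.] 0.66 [ 0.639 -0.005  0.03 ] [-0.0799 -0.2688]
(array([0.6448, 0.0187, 0.031 ]), array([0.158, 0.204]), np.float64(176.4))
T carton_a [297. 221.] 0.53 [0.535 0.114 0.03 ] [-0.036  -0.1225]
(array([0.5373, 0.0704, 0.031 ]), array([0.104, 0.195]), np.float64(177.2))
T tube [414. 174.] 0.91 [ 0.647 -0.183  0.03 ] [-0.2203 -0.3666]
(array([ 0.6503, -0.1698,  0.031 ]), array([0.04 , 0.131]), np.float64(69.4))
```

View pics/w3.png

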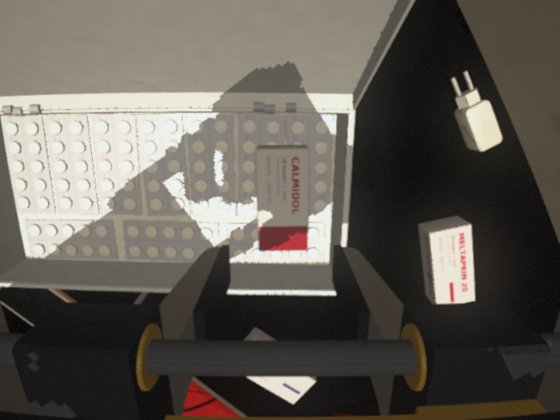

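Calmidol (282,195) lies flat in the tin's right slot. Next is Meltaprin at (447,262).

jog_arm --rows '[[[-0.0162,0.0356,0,0],[-0.0162,0.0356,0,0],[-0.0162,0.0356,0,0],[-0.0162,0.0356,0,0],[-0.0162,0.0356,0,0],[0,0,0,-6.35],[0,0,0,-6.35],[0,0,0,0]]]' --jaw 0.76

```text
time: 19.42
position: [0.646, -0.0114, 0.1906]
eef_rot: [0.817, 0.577, -0.0, -0.001]
force: [-0.2, -0.8, 1.3]
width: 0.0698
finger_force: 0.0
```

```bash
python3 - <<'E'
from h import *
st=manip.state();show(st)
W=manip.read_camera('wrist')
for d in manip.recognise('carton_a',W)[:4]:
    p=toplane(W,d['centre'],.025,st)[0]
    print(np.round(d['centre']),round(d['p'],2),np.round(p,4))
    if d['p']>.4: print(find(W,d['centre'],.031,st))
print(rel([.6455,-.011,.008],st))
E
```

```text
t 19.42 pos [ 0.646  -0.0114  0.1906] toolY deg -19.52 z [-0.001  0.    -1.   ] F [-0.19 -0.83  1.29] w 0.0698 ff 0.0 tin [-0.0808 -0.2901] q6 0.14
[282. 185.] 0.93 [ 0.648  -0.0061  0.025 ]
(array([ 0.6465, -0.0103,  0.031 ]), array([0.043, 0.092]), np.float64(71.6), array([[259., 143.],
       [305., 143.],
       [305., 236.],
       [259., 236.]], dtype=float32))
[ 86. 264.] 0.91 [ 0.4221 -0.0172  0.025 ]
(array([ 0.422 , -0.0216,  0.031 ]), array([0.061, 0.09 ]), np.float64(111.5), array([[ 37., 256.],
       [ 71., 221.],
       [134., 282.],
       [101., 317.]], dtype=float32))
[94. 56.] 0.73 [0.5257 0.1662 0.025 ]
(array([0.5246, 0.1638, 0.031 ]), array([0.103, 0.111]), np.float64(156.9), array([[ 33., 115.],
       [ 33.,   0.],
       [152.,   0.],
       [152., 115.]], dtype=float32))
[340. 313.] 0.37 [ 0.6601 -0.1618  0.025 ]
[ 0.0002 -0.0003  0.1826]
```

Aligned, so I'm going down to grip. The clock allows several calls per turn.

jog_arm --rows '[[[0,0,0.035,-1.0],[0,0,0.04,0],[0,0,0.04,0],[0,0,0.03,0],[0,0,0.02,0],[0,0,0.012,0],[0,0,0.006,0],[0,0,0,0]]]'

```text
time: 20.18
position: [0.6456, -0.0102, 0.0078]
eef_rot: [0.812, 0.583, -0.0, -0.0]
force: [0.2, 0.3, -0.5]
width: 0.0698
finger_force: 0.0
```

jog_arm --rows '[[[0,0,0,0],[0,0,0,0],[0,0,0,0],[0,0,0,0],[0,0,0,0],[0,0,0,0],[0,0,0,0],[0,0,0,0]]]' --jaw 0.3

```text
time: 20.85
position: [0.647, -0.0108, 0.0099]
eef_rot: [0.812, 0.583, 0.001, 0.001]
force: [-1.2, 0.1, 6.5]
width: 0.044
finger_force: 11.9
```

jog_arm --rows '[[[0,0,-0.02,0],[0,0,-0.04,0],[0,0,-0.04,0],[0,0,-0.04,0],[0,0,-0.04,0],[0,0,0,4.6],[0,0,0,4.6],[0,0,0,4.6]]]'

```text
time: 21.52
position: [0.6464, -0.0106, 0.1895]
eef_rot: [0.877, 0.48, 0.001, 0.001]
force: [0.0, 0.6, -0.3]
width: 0.044
finger_force: 11.9
```

```bash
python3 - <<'E'
from h import *
st=manip.state();show(st)
print(rel([*world(0,-.037),.1],st))
E
```

```text
t 21.52 pos [ 0.6464 -0.0106  0.1895] toolY deg -32.63 z [ 0.002 -0.    -1.   ] F [ 0.03  0.57 -0.35] w 0.044 ff 11.9 tin [-0.08 -0.29] q6 0.37
[ 0.0785 -0.2536  0.0892]
```

jog_arm --rows '[[[0.0112,-0.0362,0,0],[0.0112,-0.0362,0,0],[0.0112,-0.0362,0,0],[0.0112,-0.0362,0,0],[0.0112,-0.0362,0,0],[0.0112,-0.0362,0,0],[0.0112,-0.0362,0,0],[0,0,0,0]]]'

```text
time: 22.18
position: [0.4698, 0.1955, 0.188]
eef_rot: [0.875, 0.484, -0.001, -0.001]
force: [-0.9, 0.0, 0.7]
width: 0.0439
finger_force: 11.9
```

jog_arm --rows '[[[0,0,0,0.3],[0,0,0.035,0],[0,0,0.035,0],[0,0,0.03,0],[0,0,0.02,0],[0,0,0.009,0],[0,0,0.004,0],[0,0,0,0]]]'

```text
time: 22.85
position: [0.4747, 0.1907, 0.0553]
eef_rot: [0.878, 0.479, -0.0, -0.0]
force: [-0.1, -0.4, -0.8]
width: 0.044
finger_force: 11.9
```

```bash
python3 - <<'E'
from h import *
st=manip.state();show(st)
print(rel([*world(0,-.037),.05],st))
E
```

```text
t 22.85 pos [0.4747 0.1907 0.0553] toolY deg -32.77 z [-0. -0. -1.] F [-0.14 -0.39 -0.85] w 0.044 ff 11.9 tin [-0.0016 -0.0373] q6 0.72
[ 0.0016 -0.0003  0.0053]
```

jog_arm --rows '[[[0.001,0,0.001,0],[0,0,0.001,0],[0,0,0.001,0],[0,0,0.001,0],[0,0,0.001,0],[0,0,0,0],[0,0,0,0],[0,0,0,0]]]'

```text
time: 23.52
position: [0.4748, 0.1923, 0.0507]
eef_rot: [0.878, 0.479, 0.0, 0.0]
force: [-0.1, 0.2, 0.1]
width: 0.044
finger_force: 11.9
```

jog_arm --rows '[[[0,0,0.001,0],[0,0,0.001,0],[0,0,0,0],[0,0,0,0],[0,0,0,0],[0,0,0,0],[0,0,0,0],[0,0,0,0]]]'

```text
time: 24.18
position: [0.4749, 0.1924, 0.0503]
eef_rot: [0.878, 0.479, -0.0, -0.0]
force: [-6.2, -0.9, 14.8]
width: 0.044
finger_force: 12.0
```

jog_arm --rows '[[[0,0,-0.001,0],[0,0,-0.001,0],[0,0,0,0],[0,0,0,0],[0,0,0,0],[0,0,0,0],[0,0,0,0],[0,0,0,0]]]' --jaw 0.59

```text
time: 24.85
position: [0.4746, 0.1922, 0.0504]
eef_rot: [0.878, 0.479, -0.0, -0.0]
force: [0.3, 0.3, -0.2]
width: 0.0542
finger_force: 0.0
```

jog_arm --rows '[[[0,0,-0.02,0],[0,0,-0.03,0],[0,0,-0.04,0],[0,0,-0.04,0],[0,0,-0.02,0],[0,0,0,-6.8],[0,0,0,-6.8],[0,0,0,-6.8]]]'

```text
time: 25.52
position: [0.4749, 0.1923, 0.2012]
eef_rot: [0.777, 0.63, 0.001, 0.0]
force: [1.4, -0.8, -0.1]
width: 0.0538
finger_force: 0.0
```

jog_arm --rows '[[[0,0,0,-6.8],[0,0,0,-6.8],[0,0,0,-6.8],[0,0,0,-6.8],[0,0,0,-6.8],[-0.0298,-0.0223,0,0],[-0.0298,-0.0223,0,0],[-0.0298,-0.0223,0,0]]]'

```text
time: 26.18
position: [0.4449, 0.0837, 0.2003]
eef_rot: [0.561, 0.828, -0.0, -0.0]
force: [0.9, -0.1, -0.6]
width: 0.0542
finger_force: 0.0
```

jog_arm --rows '[[[-0.0298,-0.0223,0,0],[-0.0298,-0.0223,0,0],[-0.0298,-0.0223,0,0],[0,0,0,0],[0,0,0,0],[0,0,0,0],[0,0,0,0],[0,0,0,0]]]' --jaw 0.76

```text
time: 26.85
position: [0.4166, -0.0221, 0.2004]
eef_rot: [0.56, 0.828, 0.0, -0.0]
force: [0.5, -0.7, 0.7]
width: 0.07
finger_force: 0.0
```

```bash
python3 - <<'E'
from h import *
st=manip.state();show(st)
W=manip.read_camera('wrist');save(W,'w4.png')
for d in manip.recognise('carton_a',W)[:4]:
    p=toplane(W,d['centre'],.025,st)[0]
    print(np.round(d['centre']),round(d['p'],2),np.round(p,4))
    if d['p']>.4: print(find(W,d['centre'],.031,st))
print(rel([.417,-.0236,.007],st))
E
```

```text
t 26.85 pos [ 0.4166 -0.0221  0.2004] toolY deg 21.83 z [-0.  0. -1.] F [ 0.5  -0.7   0.65] w 0.07 ff 0.0 tin [-0.2125 -0.102 ] q6 -0.73
[416.  12.] 0.84 [0.4682 0.1776 0.025 ]
(array([0.4753, 0.1573, 0.031 ]), array([0.061, 0.109]), np.float64(24.3), array([[355.,  71.],
       [355.,   0.],
       [474.,   0.],
       [474.,  71.]], dtype=float32))
[490.  62.] 0.77 [0.554  0.1681 0.025 ]
(array([0.5526, 0.1675, 0.031 ]), array([0.117, 0.112]), np.float64(25.9), array([[430.,   0.],
       [549.,   0.],
       [549., 120.],
       [430., 120.]], dtype=float32))
[281. 186.] 0.77 [ 0.415  -0.0194  0.025 ]
(array([ 0.4153, -0.0231,  0.031 ]), array([0.044, 0.092]), np.float64(112.8), array([[257., 144.],
       [303., 144.],
       [303., 235.],
       [257., 235.]], dtype=float32))
[-0.0016 -0.0002  0.1934]
```

View pics/w4.png

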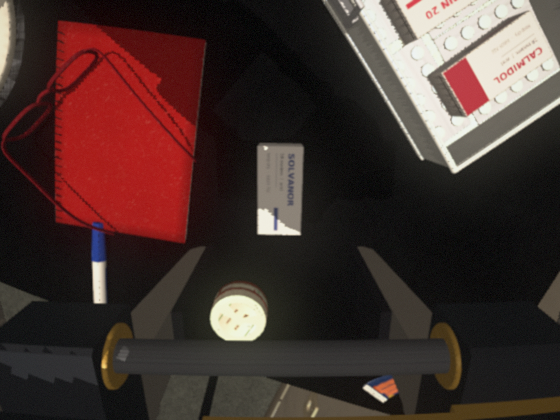

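Solvanor (280,190) sits centred between the fingers, with the pot at (239,312) well clear. Gripping it.

jog_arm --rows '[[[-0.0012,-0.0008,0.035,0],[0,0,0.04,0],[0,0,0.04,0],[0,0,0.04,0],[0,0,0.022,0],[0,0,0.01,0],[0,0,0.005,0],[0,0,0,0]]]'

```text
time: 27.62
position: [0.4154, -0.024, 0.0076]
eef_rot: [0.561, 0.828, -0.0, -0.001]
force: [-0.3, -0.6, -0.2]
width: 0.0699
finger_force: 0.0
```

jog_arm --rows '[[[0,0,0,0],[0,0,0,0],[0,0,0,0],[0,0,0,0],[0,0,0,0],[0,0,0,0],[0,0,0,0],[0,0,0,0]]]' --jaw 0.3

```text
time: 28.28
position: [0.4169, -0.025, 0.0094]
eef_rot: [0.561, 0.828, 0.0, 0.001]
force: [-1.3, 0.7, 6.6]
width: 0.044
finger_force: 12.0
```

jog_arm --rows '[[[0,0,-0.02,0],[0,0,-0.04,0],[0,0,-0.04,0],[0,0,-0.04,0],[0,0,-0.04,0],[0,0,0,6.77],[0,0,0,6.77],[0,0,0,6.77]]]'

```text
time: 28.95
position: [0.4165, -0.0249, 0.1894]
eef_rot: [0.701, 0.714, 0.0, 0.001]
force: [0.0, -0.7, -0.5]
width: 0.0442
finger_force: 12.0
```

jog_arm --rows '[[[0,0,0,6.77],[0,0,0,6.77],[0,0,0,6.77],[0,0,0,6.77],[0,0,0,6.77],[0,0,0,0],[0,0,0,0],[0,0,0,0]]]'

```text
time: 29.62
position: [0.416, -0.0247, 0.1884]
eef_rot: [0.876, 0.483, -0.0, -0.0]
force: [0.8, -0.5, -0.2]
width: 0.0439
finger_force: 12.0
```

```bash
python3 - <<'E'
from h import *
st=manip.state();show(st)
print(rel([*world(0,.037),.1],st))
E
```

```text
t 29.62 pos [ 0.416  -0.0247  0.1884] toolY deg -32.3 z [-0.  0. -1.] F [ 0.8  -0.55 -0.25] w 0.0439 ff 12.0 tin [-0.2151 -0.1029] q6 0.21
[ 0.2151 -0.1398  0.0884]
```

jog_arm --rows '[[[0.0307,-0.02,0,0],[0.0307,-0.02,0,0],[0.0307,-0.02,0,0],[0.0307,-0.02,0,0],[0.0307,-0.02,0,0],[0.0307,-0.02,0,0],[0.0307,-0.02,0,0],[0,0,0,0]]]'

```text
time: 30.28
position: [0.4123, 0.2368, 0.1885]
eef_rot: [0.875, 0.485, 0.001, -0.001]
force: [0.7, -0.4, -0.6]
width: 0.0439
finger_force: 12.0
```

jog_arm --rows '[[[0,0,0,0],[0,0,0.035,0],[0,0,0.035,0],[0,0,0.03,0],[0,0,0.02,0],[0,0,0.009,0],[0,0,0.004,0],[0,0,0,0]]]'

```text
time: 30.95
position: [0.4136, 0.231, 0.0555]
eef_rot: [0.877, 0.481, -0.0, 0.0]
force: [0.4, -0.2, -0.6]
width: 0.044
finger_force: 12.0
```

jog_arm --rows '[[[0,0,0.001,0],[0,0,0.001,0],[0,0,0.001,0],[0,0,0.001,0],[0,0,0,0],[0,0,0,0],[0,0,0,0],[0,0,0,0]]]'

```text
time: 31.62
position: [0.4134, 0.2318, 0.0516]
eef_rot: [0.877, 0.481, 0.0, 0.0]
force: [0.4, 0.1, -0.6]
width: 0.0441
finger_force: 12.0
```

```bash
python3 - <<'E'
from h import *
st=manip.state();show(st)
E
```

```text
t 31.62 pos [0.4134 0.2318 0.0516] toolY deg -32.46 z [ 0.  0. -1.] F [ 0.39  0.07 -0.56] w 0.0441 ff 12.0 tin [0.0004 0.0364] q6 0.82
```

jog_arm --rows '[[[0,0,0.001,0],[0,0,0.001,0],[0,0,0.0005,0],[0,0,0,0],[0,0,0,0],[0,0,0,0],[0,0,0,0],[0,0,0,0]]]'

```text
time: 32.28
position: [0.4135, 0.2318, 0.0501]
eef_rot: [0.877, 0.481, -0.0, 0.0]
force: [-4.6, -0.9, 10.2]
width: 0.0438
finger_force: 12.0
```

jog_arm --rows '[[[0,0,-0.0005,0],[0,0,0,0],[0,0,0,0],[0,0,0,0],[0,0,0,0],[0,0,0,0],[0,0,0,0],[0,0,0,0]]]' --jaw 0.59

```text
time: 32.95
position: [0.4133, 0.2317, 0.0494]
eef_rot: [0.877, 0.481, -0.0, -0.0]
force: [-0.1, 0.3, 0.2]
width: 0.0543
finger_force: 0.0
```

jog_arm --rows '[[[0,0,-0.02,0],[0,0,-0.03,0],[0,0,-0.04,0],[0,0,-0.04,0],[0,0,-0.02,0],[0,0,0,-5],[0,0,0,-5],[0,0,0,0]]]'

```text
time: 33.62
position: [0.4136, 0.2318, 0.2]
eef_rot: [0.831, 0.557, 0.001, 0.0]
force: [-0.1, 0.3, -0.4]
width: 0.0544
finger_force: 0.0
```

```bash
python3 - <<'E'
from h import *
st=manip.state();show(st)
print(rel([.651,-.176,.19],st))
E
```

```text
t 33.62 pos [0.4136 0.2318 0.2   ] toolY deg -22.34 z [ 0.001  0.    -1.   ] F [-0.07  0.27 -0.45] w 0.0544 ff 0.0 tin [0.0005 0.0363] q6 0.65
[-0.2869  0.3746  0.0102]
```

12 rows of (-0.0239, 0.0312).

jog_arm --rows '[[[-0.0239,0.0312,0,0],[-0.0239,0.0312,0,0],[-0.0239,0.0312,0,0],[-0.0239,0.0312,0,0],[-0.0239,0.0312,0,0],[-0.0239,0.0312,0,0],[-0.0239,0.0312,0,0],[-0.0239,0.0312,0,0]]]' --jaw 0.76

```text
time: 34.28
position: [0.5713, -0.0422, 0.1989]
eef_rot: [0.832, 0.555, -0.0, -0.0]
force: [-0.1, 0.1, 1.1]
width: 0.0701
finger_force: 0.0
```

jog_arm --rows '[[[-0.0239,0.0312,0,0],[-0.0239,0.0312,0,0],[-0.0239,0.0312,0,0],[-0.0239,0.0312,0,0],[0,0,0,0],[0,0,0,0],[0,0,0,0],[0,0,0,0]]]'

```text
time: 34.95
position: [0.6494, -0.175, 0.1995]
eef_rot: [0.831, 0.556, -0.0, -0.0]
force: [0.2, -0.3, -0.3]
width: 0.0699
finger_force: 0.0
```

```bash
python3 - <<'E'
from h import *
st=manip.state();show(st)
W=manip.read_camera('wrist');save(W,'w5.png')
T=manip.read_camera('top')
for f in (manip.tip_of,manip.recognise):
  for d in f('tube',W)[:2]:
    print('W',np.round(d['centre']),round(d['p'],2),np.round(toplane(W,d['centre'],0 if f==manip.tip_of else .02,st)[0],4))
print(find(W,d['centre'],.015,st,w=110,thr=60))
E
```

```text
t 34.95 pos [ 0.6494 -0.175   0.1995] toolY deg -22.45 z [-0.     0.001 -1.   ] F [ 0.24 -0.28 -0.28] w 0.0699 ff 0.0 tin [-0.2174 -0.3804] q6 -0.05
W [289. 186.] 0.98 [ 0.6555 -0.1802  0.    ]
W [288. 194.] 0.59 [ 0.6529 -0.1831  0.02  ]
(array([ 0.6489, -0.1922,  0.015 ]), array([0.211, 0.239]), np.float64(72.7), array([[178.,  83.],
       [397.,  83.],
       [397., 302.],
       [178., 302.]], dtype=float32))
```

View pics/w5.png

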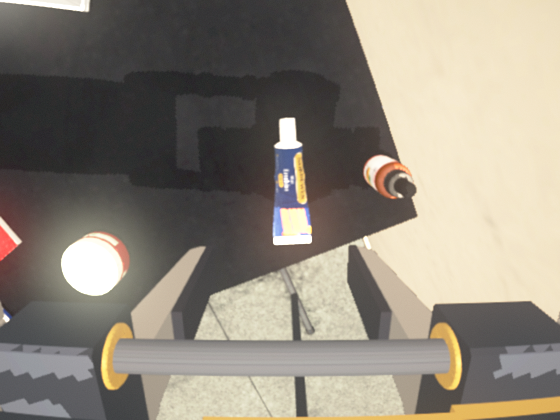

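The tube runs from its cap at (287,119) to the crimp at (293,243). A dropper bottle stands to the right, from its base near (378,178) to its tip at (407,187). I'll work out the tube axis and the bottle's height.

```bash
python3 - <<'E'
from h import *
st=manip.state()
W=manip.read_camera('wrist');S=manip.read_camera('scene')
for z in(.005,.015):
    p=toplane(W,[[287.5,119],[292.5,243],[274,238],[312,240]],z,st);d=p[0]-p[1]
    print(z,np.round(p,4).tolist(),np.linalg.norm(d),np.degrees(np.arctan2(d[1],d[0])),(p[0]+p[1])/2,np.linalg.norm(p[2]-p[3]))
b=toplane(W,[[372,178]],0,st)[0];print('bottle base',b,rel(b,st))
for h in (.05,.06,.07,.08,.09,.1): print(h,proj(W,[b[0],b[1],h],st).round()[0],proj(S,[b[0],b[1],h]).round()[0]*1.4)
E
```

```text
0.005 [[0.6809, -0.1151, 0.005], [0.6358, -0.241, 0.005], [0.6191, -0.2278, 0.005], [0.6571, -0.2459, 0.005]] 0.13377416518985502 70.29302148912507 [ 0.65836707 -0.17804035  0.005     ] 0.042086787821050436
0.015 [[0.6809, -0.1147, 0.015], [0.637, -0.2372, 0.015], [0.6208, -0.2243, 0.015], [0.6577, -0.242, 0.015]] 0.13010861543700067 70.29302148912508 [ 0.65893123 -0.17598845  0.015     ] 0.04093356653593203
bottle base [ 0.74168271 -0.20634234  0.        ] [0.0064 0.0968 0.2001]
0.05 [385. 188.] [575.4 347.2]
0.06 [388. 191.] [576.8 343. ]
0.07 [392. 193.] [578.2 340.2]
0.08 [395. 196.] [579.6 337.4]
0.09 [399. 199.] [581.  333.2]
0.1 [403. 202.] [581.  330.4]
```

```bash
python3 - <<'E'
from h import *
st=manip.state()
a=np.radians(-19.7);Y=np.array([np.cos(a),np.sin(a)]);X=np.array([-Y[1],Y[0]])
W=manip.read_camera('wrist')
for z in(.095,.105):
    p=toplane(W,[[407,187]],z,st)[0][:2];d=p-[.657,-.178];print(p,'from tube centre x,y',d@X,d@Y)
t=np.array([.657,-.178])-Y*.020
print('turn -2.7; rel now',rel([*t,.19],st),t)
E
```

```text
[ 0.74976461 -0.19802424] from tube centre x,y 0.012418282019213555 0.09408522767806114
[ 0.74719213 -0.19458808] from tube centre x,y 0.014786152425954142 0.09050499879336552
turn -2.7; rel now [-0.0003 -0.0124  0.0099] [ 0.63817059 -0.17125809]
```

jog_arm --rows '[[[0,-0.0124,0,-2.7],[0,0,0.04,0],[0,0,0.04,0],[0,0,0.03,0],[0,0,0.03,0],[0,0,0,0],[0,0,0,0],[0,0,0,0]]]' --jaw 1

```text
time: 35.97
position: [0.6397, -0.1722, 0.0618]
eef_rot: [0.818, 0.575, 0.001, 0.001]
force: [-0.4, -0.8, 0.3]
width: 0.0917
finger_force: 0.0
```

```bash
python3 - <<'E'
from h import *
st=manip.state();show(st)
print(rel([.638,-.1713,.008],st))
W=manip.read_camera('wrist');save(W,'w6.png')
E
```

```text
t 35.97 pos [ 0.6397 -0.1722  0.0618] toolY deg -19.76 z [ 0.003 -0.001 -1.   ] F [-0.4  -0.76  0.31] w 0.0917 ff 0.0 tin [-0.2202 -0.3707] q6 -0.1
[ 0.0003 -0.002   0.0538]
```

View pics/w6.png

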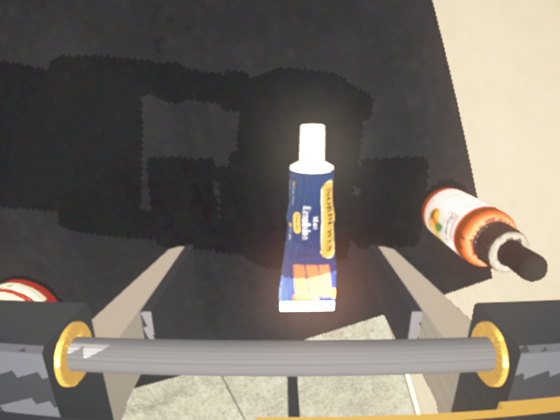

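The tube (cap 312,124; crimp 306,309) is upright in view between the fingers, and the bottle at (480,235) is to the right of the body. Lowering and gripping.

jog_arm --rows '[[[0,0,0.03,0],[0,0,0.015,0],[0,0,0.006,0],[0,0,0,0],[0,0,0,0],[0,0,0,0],[0,0,0,0],[0,0,0,0]]]'

```text
time: 36.68
position: [0.639, -0.172, 0.0096]
eef_rot: [0.818, 0.575, 0.0, 0.001]
force: [0.4, 0.3, 0.2]
width: 0.0919
finger_force: 0.0
```

jog_arm --rows '[[[0,0,0,0],[0,0,0,0],[0,0,0,0],[0,0,0,0],[0,0,0,0],[0,0,0,0],[0,0,0,0],[0,0,0,0]]]' --jaw 0.25 --newtons 10

```text
time: 37.35
position: [0.6384, -0.1717, 0.0086]
eef_rot: [0.818, 0.575, 0.0, 0.0]
force: [0.7, 0.4, 0.4]
width: 0.0405
finger_force: 0.2
```

jog_arm --rows '[[[0,0,0,0],[0,0,0,0],[0,0,0,0],[0,0,0,0],[0,0,0,0],[0,0,0,0],[0,0,0,0],[0,0,0,0]]]'

```text
time: 38.02
position: [0.6383, -0.1717, 0.0086]
eef_rot: [0.818, 0.575, 0.0, 0.0]
force: [0.6, -0.2, 0.7]
width: 0.0326
finger_force: 10.0
```

```bash
python3 - <<'E'
from h import *
st=manip.state();show(st)
W=manip.read_camera('wrist');save(W,'w7.png')
s0=dict(st);s0['position']=np.array([.6397,-.1722,.0618])
p=toplane(W,[[312,124],[306,309]],.008,s0);m=p.mean(0);print('before',p,np.linalg.norm(p[0]-p[1]),Ro.from_quat(st['eef_rot']).as_matrix().T@(m-s0['position']))
for f in (manip.tip_of,manip.recognise):
  for d in f('tube',W)[:1]:
    q=toplane(W,d['centre'],.0 if f==manip.tip_of else .015,st)[0];print(np.round(d['centre']),round(d['p'],2),rel(q,st))
E
```

```text
t 38.02 pos [ 0.6383 -0.1717  0.0086] toolY deg -19.76 z [ 0. -0. -1.] F [ 0.6  -0.2   0.65] w 0.0326 ff 10.0 tin [-0.2204 -0.3693] q6 -0.1
before [[ 0.68047161 -0.11395652  0.008     ]
 [ 0.63547563 -0.23619292  0.008     ]] 0.13025504653025136 [0.00347575 0.01816517 0.05380125]
[277. 260.] 0.98 [-0.0026 -0.0026  0.0086]
[279. 253.] 0.77 [ 0.0081 -0.0014 -0.0064]
```

View pics/w7.png

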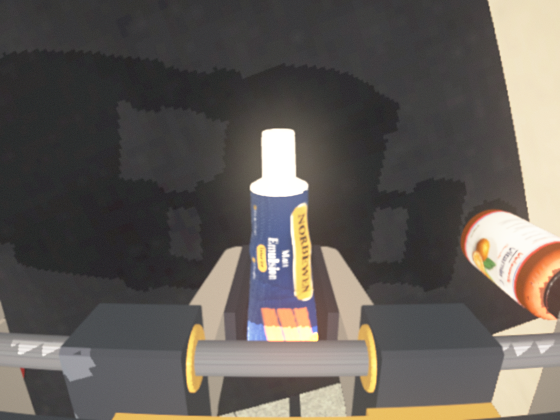

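jog_arm --rows '[[[0,0,-0.01,0],[0,0,-0.03,0],[0,0,-0.04,0],[0,0,-0.04,0],[0,0,-0.04,0],[0,0,-0.03,0],[0,0,0,6.2],[0,0,0,6.2]]]'

```text
time: 38.83
position: [0.6398, -0.1722, 0.2027]
eef_rot: [0.876, 0.481, 0.002, 0.002]
force: [-0.4, 0.6, -1.0]
width: 0.0327
finger_force: 10.0
```

jog_arm --rows '[[[0,0,0,0],[0,0,0,0],[0,0,0,0],[0,0,0,0],[0,0,0,0],[0,0,0,0],[0,0,0,0],[0,0,0,0]]]'

```text
time: 39.5
position: [0.6383, -0.1717, 0.1984]
eef_rot: [0.875, 0.484, -0.0, -0.0]
force: [0.1, -1.1, -1.1]
width: 0.0322
finger_force: 10.0
```

```bash
python3 - <<'E'
from h import *
st=manip.state();show(st)
print(rel([*world(-.001,.112),.19],st))
E
```

```text
t 39.5 pos [ 0.6383 -0.1717  0.1984] toolY deg -32.15 z [-0.  0. -1.] F [ 0.08 -1.07 -1.14] w 0.0322 ff 10.0 tin [-0.2204 -0.3692] q6 0.12
[ 0.2208 -0.4806  0.0085]
```

jog_arm --rows '[[[0.0158,-0.0343,0,0],[0.0158,-0.0343,0,0],[0.0158,-0.0343,0,0],[0.0158,-0.0343,0,0],[0.0158,-0.0343,0,0],[0.0158,-0.0343,0,0],[0.0158,-0.0343,0,0],[0.0158,-0.0343,0,0]]]'

```text
time: 40.17
position: [0.4721, 0.0827, 0.1987]
eef_rot: [0.875, 0.483, 0.0, 0.0]
force: [0.5, 0.4, 0.2]
width: 0.0325
finger_force: 10.0
```

jog_arm --rows '[[[0.0158,-0.0343,0,0],[0.0158,-0.0343,0,0],[0.0158,-0.0343,0,0],[0.0158,-0.0343,0,0],[0.0158,-0.0343,0,0],[0.0158,-0.0343,0,0],[0,0,0,0],[0,0,0,0]]]'

```text
time: 40.83
position: [0.3487, 0.2723, 0.1987]
eef_rot: [0.874, 0.485, 0.0, 0.0]
force: [0.2, 0.4, -1.3]
width: 0.0324
finger_force: 10.0
```

jog_arm --rows '[[[0,0,0,0],[0,0,0,0],[0,0,0,0],[0,0,0,0],[0,0,0,0],[0,0,0,0],[0,0,0,0],[0,0,0,0]]]'

```text
time: 41.5
position: [0.3497, 0.2711, 0.1985]
eef_rot: [0.875, 0.483, -0.0, 0.0]
force: [0.1, -0.1, -0.2]
width: 0.0325
finger_force: 10.0
```

```bash
python3 - <<'E'
from h import *
st=manip.state();show(st)
print(rel([*world(-.001,.112),.055],st))
W=manip.read_camera('wrist');save(W,'w8.png')
E
```

```text
t 41.5 pos [0.3497 0.2711 0.1985] toolY deg -32.18 z [-0. -0. -1.] F [ 0.13 -0.15 -0.23] w 0.0325 ff 10.0 tin [-0.0005  0.1113] q6 0.95
[-0.0005 -0.0007  0.1435]
```

View pics/w8.png

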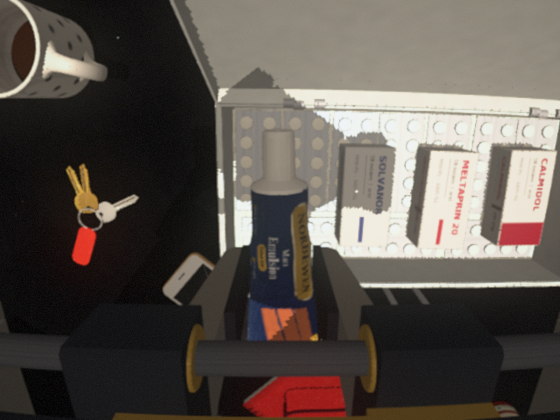

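The tube is held straight over the free left slot, with Solvanor (365,195), Meltaprin (447,197) and Calmidol (522,195) lying flat. Lowering the tube.

jog_arm --rows '[[[-0.0005,0,0.035,0],[0,0,0.035,0],[0,0,0.03,0],[0,0,0.02,0],[0,0,0.012,0],[0,0,0.006,0],[0,0,0.003,0],[0,0,0,0]]]'

```text
time: 42.22
position: [0.3494, 0.2709, 0.0576]
eef_rot: [0.875, 0.484, -0.0, -0.0]
force: [-0.5, -0.5, 0.1]
width: 0.0324
finger_force: 10.0
```

jog_arm --rows '[[[0,0,0.001,0],[0,0,0.001,0],[0,0,0.001,0],[0,0,0.001,0],[0,0,0,0],[0,0,0,0],[0,0,0,0],[0,0,0,0]]]'

```text
time: 42.88
position: [0.3493, 0.2708, 0.0536]
eef_rot: [0.875, 0.484, 0.0, 0.0]
force: [0.1, 0.3, -0.3]
width: 0.0327
finger_force: 10.0
```

jog_arm --rows '[[[0,0,0.001,0],[0,0,0.001,0],[0,0,0.001,0],[0,0,0,0],[0,0,0,0],[0,0,0,0],[0,0,0,0],[0,0,0,0]]]'

```text
time: 43.55
position: [0.3493, 0.2708, 0.0505]
eef_rot: [0.875, 0.484, 0.0, 0.0]
force: [0.5, -0.1, -0.8]
width: 0.0324
finger_force: 10.0
```

jog_arm --rows '[[[0,0,0.001,0],[0,0,0.001,0],[0,0,0,0],[0,0,0,0],[0,0,0,0],[0,0,0,0],[0,0,0,0],[0,0,0,0]]]'

```text
time: 44.22
position: [0.3495, 0.2709, 0.0491]
eef_rot: [0.875, 0.484, 0.0, 0.0]
force: [-1.3, -0.8, 6.0]
width: 0.0326
finger_force: 9.9
```

jog_arm --rows '[[[0,0,0,0],[0,0,0,0],[0,0,0,0],[0,0,0,0],[0,0,0,0],[0,0,0,0],[0,0,0,0],[0,0,0,0]]]' --jaw 0.5

```text
time: 44.88
position: [0.3493, 0.2708, 0.0485]
eef_rot: [0.875, 0.484, -0.0, -0.0]
force: [-0.2, -0.2, 0.7]
width: 0.0461
finger_force: 0.0
```

jog_arm --rows '[[[0,0,-0.01,0],[0,0,-0.03,0],[0,0,-0.04,0],[0,0,-0.04,0],[0,0,-0.04,0],[0,0,-0.04,0],[0,0,-0.04,0],[0,0,0,0]]]'

```text
time: 45.55
position: [0.3527, 0.2723, 0.2984]
eef_rot: [0.875, 0.484, 0.008, 0.001]
force: [1.0, -1.0, 1.5]
width: 0.046
finger_force: 0.0
```

```bash
python3 - <<'E'
from h import *
st=manip.state();show(st)
S=manip.read_camera('scene');T=manip.read_camera('top');W=manip.read_camera('wrist')
a=S['img'][130:300,130:310];b=W['img']
cv2.imwrite('pics/m1.png',np.hstack([cv2.resize(a,(440,416)),cv2.resize(b,(360,416))])[:,:,::-1])
E
```

```text
t 45.55 pos [0.3527 0.2723 0.2984] toolY deg -32.16 z [ 0.015  0.006 -1.   ] F [ 1.04 -0.97  1.54] w 0.046 ff 0.0 tin [0.0022 0.1094] q6 0.95
```

View pics/m1.png

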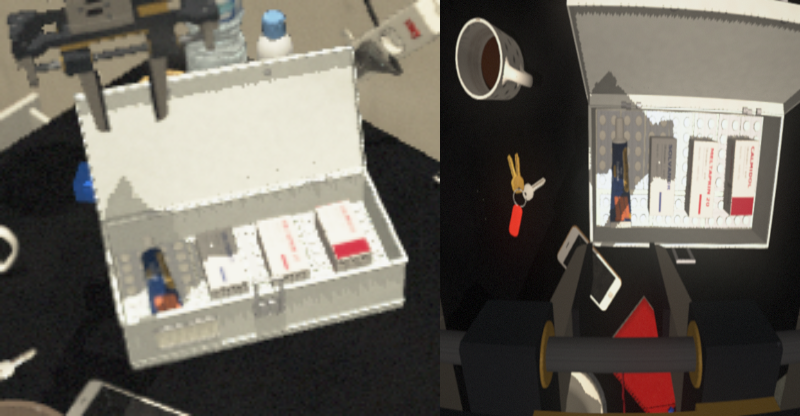

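All four items lie flat side by side: tube (155,280), Solvanor (220,260), Meltaprin (283,248) and Calmidol (343,237) in the left half of the view. No other carton or tube is left on the desk. I'm going over the lid to get behind the handle.

jog_arm --rows '[[[0.0315,0.0157,0,0],[0.0315,0.0157,0,0],[0.0315,0.0157,0,0],[0.0315,0.0157,0,0],[0.0315,0.0157,0,0],[0.0315,0.0157,0,0],[0.0315,0.0157,0,0],[0,0,0,0]]]' --jaw 0

```text
time: 46.37
position: [0.5621, 0.3998, 0.2803]
eef_rot: [0.875, 0.483, -0.005, -0.0]
force: [0.2, -0.8, -2.2]
width: 0.0001
finger_force: 0.0
```

jog_arm --rows '[[[0,0,0,0],[0,0,0,0],[0,0,0,0],[0,0,0,0],[0,0,0,0],[0,0,0,0],[0,0,0,0],[0,0,0,0]]]'

```text
time: 47.03
position: [0.5595, 0.3989, 0.2889]
eef_rot: [0.875, 0.484, 0.0, 0.0]
force: [0.0, -0.3, -0.3]
width: 0.0003
finger_force: 0.0
```

```bash
python3 - <<'E'
from h import *
st=manip.state();show(st);print(rel([*world(.222,0),.184],st))
W=manip.read_camera('wrist');save(W,'w9.png')
S=manip.read_camera('scene')
for P in (W,S):
  for d in manip.tip_of('lid_handle',P)[:2]:
    p=toplane(P,d['centre'],.199,st)[0];print(np.round(d['centre']),round(d['p'],2),p,tin(p))
E
```

```text
t 47.03 pos [0.5595 0.3989 0.2889] toolY deg -32.16 z [ 0.  0. -1.] F [ 0.   -0.31 -0.27] w 0.0003 ff 0.0 tin [0.2197 0.0022] q6 1.01
[0.0023 0.0022 0.1049]
[482. 266.] 0.48 [0.67622118 0.27144341 0.199     ] [ 0.1743 -0.1645]
[215. 158.] 0.9 [0.54461603 0.37171569 0.199     ] [0.1888 0.0003]
```

View pics/w9.png

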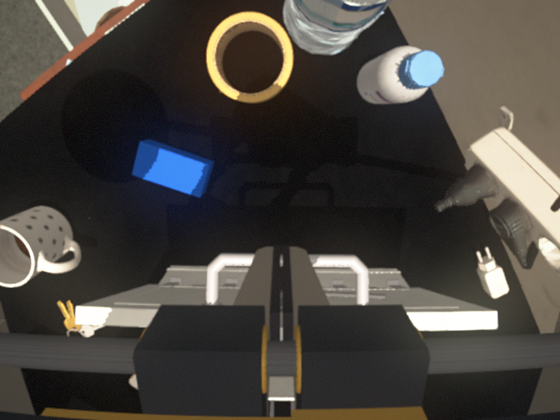

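The view shows the handle bar (about 210–365, row 258) behind the lid. I'll work out its exact place against the fingers.

```bash
python3 - <<'E'
from h import *
st=manip.state();W=manip.read_camera('wrist')
for z in(.19,.199): print(z,[tin(p) for p in toplane(W,[[225,258],[350,258]],z,st)])
print(proj(W,[[*world(.179,y),.199] for y in(-.052,.052)]+[[*world(.22,.0),.289]],st))
E
```

```text
0.19 [array([0.1782, 0.0489]), array([ 0.1785, -0.0547])]
0.199 [array([0.1822, 0.0473]), array([ 0.1825, -0.0528])]
[[348.76621535 262.03927116]
 [219.41662724 261.61642562]
 [285.82447957 262.2846042 ]]
```

The bar is at tin x ≈ 0.18 and the fingers are clear at 0.21. Lowering behind it, then pushing along the lid's arc.

jog_arm --rows '[[[0,0.002,0.03,0],[0,0,0.03,0],[0,0,0.03,0],[0,0,0.014,0],[0,0,0,0],[0,0,0,0],[0,0,0,0],[0,0,0,0]]]'

```text
time: 47.95
position: [0.5628, 0.3986, 0.1876]
eef_rot: [0.875, 0.484, 0.002, 0.0]
force: [0.1, 0.2, 0.7]
width: 0.0006
finger_force: 0.0
```

jog_arm --rows '[[[-0.007,0,0,0],[-0.006,0,0,0],[-0.005,0,0,0],[-0.003,0,0,0],[-0.0044,0,-0.0038,0],[-0.0044,0,-0.0037,0],[-0.0046,0,-0.0034,0],[-0.0046,0,-0.0033,0]]]'

```text
time: 48.62
position: [0.5404, 0.3648, 0.1994]
eef_rot: [0.875, 0.484, 0.0, -0.0]
force: [0.4, 1.3, -0.2]
width: 0.0007
finger_force: 0.5
```

```bash
python3 - <<'E'
from h import *
show()
E
```

```text
t 48.62 pos [0.5404 0.3648 0.1994] toolY deg -32.16 z [ 0.     0.001 -1.   ] F [ 0.45  1.32 -0.17] w 0.0007 ff 0.5 tin [1.807e-01 1.000e-04] q6 0.97
```

Contact has begun, with the lid at about 1.8 rad. Continuing past balance and then retreating.

jog_arm --rows '[[[-0.0048,0,-0.003,0],[-0.0049,0,-0.0029,0],[-0.005,0,-0.0026,0],[-0.0051,0,-0.0025,0],[-0.0052,0,-0.0022,0],[-0.0053,0,-0.0021,0],[-0.0054,0,-0.0018,0],[-0.0054,0,-0.0017,0]]]'

```text
time: 49.28
position: [0.5184, 0.3294, 0.2175]
eef_rot: [0.875, 0.484, -0.0, 0.0]
force: [0.6, 0.5, 0.5]
width: 0.0006
finger_force: 0.3
```

jog_arm --rows '[[[-0.0055,0,-0.0014,0],[-0.0055,0,-0.0013,0],[-0.0056,0,-0.001,0],[-0.0056,0,-0.0009,0],[-0.0056,0,-0.0006,0],[-0.0056,0,-0.0005,0],[-0.005,0,0,0],[0.02,0,0,0]]]'

```text
time: 49.95
position: [0.5074, 0.3121, 0.2228]
eef_rot: [0.876, 0.483, -0.002, 0.0]
force: [0.1, 0.2, 0.5]
width: 0.0011
finger_force: 0.0
```

jog_arm --rows '[[[0.03,0,-0.01,0],[0.03,0,-0.02,0],[0,0,-0.03,0],[0,0,-0.03,0],[0,0,0,0],[0,0,0,0],[0,0,0,0],[0,0,0,0]]]'

```text
time: 50.62
position: [0.5401, 0.3647, 0.3112]
eef_rot: [0.875, 0.483, -0.002, -0.0]
force: [0.3, 0.2, -0.4]
width: 0.0008
finger_force: 0.0
```

jog_arm --rows '[[[0,0,0,0],[0,0,0,0],[0,0,0,0],[0,0,0,0],[0,0,0,0],[0,0,0,0],[0,0,0,0],[0,0,0,0]]]'

```text
time: 51.28
position: [0.5409, 0.3653, 0.3132]
eef_rot: [0.875, 0.484, 0.0, 0.0]
force: [-0.3, -0.3, -0.4]
width: 0.0005
finger_force: 0.0
```

```bash
python3 - <<'E'
from h import *
st=manip.state();show(st)
S=manip.read_camera('scene');save(S,'s3.png',(130,110,330,310),2)
for n,z in(('lid_handle',.138),('latch_grip',.122)):
  for d in manip.tip_of(n,S)[:2]: print(n,d['p'],np.round(d['centre']),tin(toplane(S,d['centre'],z)[0]))
print(rel([*world(.003,0),.25],st))
E
```

```text
t 51.28 pos [0.5409 0.3653 0.3132] toolY deg -32.16 z [ 0.  0. -1.] F [-0.32 -0.33 -0.41] w 0.0005 ff 0.0 tin [0.1814 0.    ] q6 0.97
lid_handle 0.97 [238. 231.] [-0.061  -0.0032]
latch_grip 0.55 [230. 216.] [0.0147 0.0011]
[-0.1784 -0.0004  0.0632]
```

View pics/s3.png

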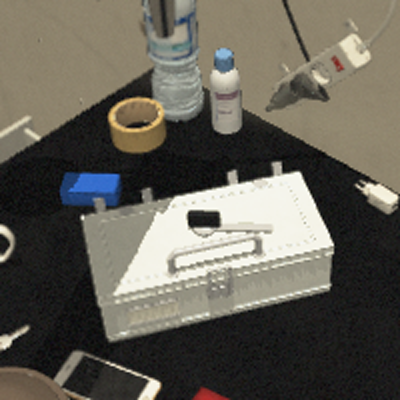

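The lid is shut, with the handle at crop (215,252) and the latch wing at (203,218). I've used up the picture budget, so I'll measure the latch angle numerically from here.

jog_arm --rows '[[[-0.0357,0,0,0],[-0.0357,0,0,0],[-0.0357,0,0,0],[-0.0357,0,0.02,0],[-0.0357,0,0.02,0],[0,0,0.02,0],[0,0,0,0],[0,0,0,0]]]' --jaw 0.45

```text
time: 52.1
position: [0.4455, 0.2141, 0.253]
eef_rot: [0.875, 0.483, -0.0, -0.0]
force: [0.4, 0.5, 1.1]
width: 0.0418
finger_force: 0.0
```

```bash
cat > latch.py <<'E'
from h import *
st=manip.state();show(st);W=manip.read_camera('wrist')
for d in manip.tip_of('latch_grip',W)[:2]: print(np.round(d['centre']),round(d['p'],2),tin(toplane(W,d['centre'],.122,st)[0]))
p0=proj(W,[*world(.003,0),.133],st)[0];print('proj',p0)
g=W['img'].max(2)
for thr in(30,45,60):
    m=np.zeros(g.shape,np.uint8);x,y=map(int,p0);sl=(slice(max(0,y-55),y+45),slice(max(0,x-55),x+55));m[sl]=g[sl]<thr
    n,l,s,c=cv2.connectedComponentsWithStats(m)
    for k in range(1,n):
        if s[k,4]>150:
            b=cv2.boxPoints(cv2.minAreaRect(np.argwhere(l==k)[:,::-1].astype(np.float32)));q=toplane(W,b,.133,st)
            e=[q[1]-q[0],q[2]-q[1]];L=[np.linalg.norm(v) for v in e];v=e[int(np.argmax(L))]
            a=np.array([v[:2]@TX,v[:2]@TY]); a=-a if a[1]>0 else a
            print(thr,s[k,4],np.round(L,3),tin(q.mean(0)),'phi deg',np.degrees(np.arctan2(-a[0],-a[1])))
print(rel([*world(.003,0),.106],st))
E
python3 latch.py
```

```text
t 52.1 pos [0.4455 0.2141 0.253 ] toolY deg -32.19 z [-0.001  0.    -1.   ] F [0.41 0.48 1.05] w 0.0418 ff 0.0 tin [ 0.0026 -0.0002] q6 0.76
[282. 198.] 0.93 [ 0.0037 -0.0006]
proj [281.53250263 202.3840992 ]
60 747 [0.013 0.043] [ 0.0077 -0.0011] phi deg 18.649680176530723
[ 0.0004 -0.      0.147 ]
```

The latch angle is about 18.6° (0.32 rad). Turning the tool -71.3° and descending onto the wing.

jog_arm --rows '[[[0,0,0,-7.13],[0,0,0,-7.13],[0,0,0,-7.13],[0,0,0,-7.13],[0,0,0,-7.13],[0,0,0,-7.13],[0,0,0,-7.13],[0,0,0,-7.13]]]'

```text
time: 52.87
position: [0.4474, 0.2152, 0.2552]
eef_rot: [0.535, 0.845, 0.001, 0.001]
force: [-0.0, 0.2, 0.4]
width: 0.0414
finger_force: 0.0
```

jog_arm --rows '[[[0,0,0,-7.13],[0,0,0,-7.13],[0,0,0.03,0],[0,0,0.03,0],[0,0,0.03,0],[0,0,0.02,0],[0,0,0,0],[0,0,0,0]]]'

```text
time: 53.53
position: [0.4466, 0.2148, 0.144]
eef_rot: [0.429, 0.903, 0.0, 0.0]
force: [0.5, 0.2, 0.4]
width: 0.0413
finger_force: 0.0
```

```bash
python3 latch.py
```

```text
t 53.53 pos [0.4466 0.2148 0.144 ] toolY deg 39.18 z [ 0.  0. -1.] F [0.48 0.22 0.42] w 0.0413 ff 0.0 tin [ 0.0038 -0.0007] q6 -0.48
[282. 246.] 0.77 [0.0041 0.0003]
proj [280.12333463 254.41878056]
45 1106 [0.009 0.047] [0.0057 0.0032] phi deg 17.989796658395754
45 630 [0.008 0.032] [-0.0261 -0.0021] phi deg 20.496342588030444
45 579 [0.007 0.032] [ 0.0251 -0.0192] phi deg 15.839935794389579
60 1508 [0.01  0.049] [0.0057 0.0031] phi deg 17.94206665926572
60 712 [0.009 0.032] [-0.0259 -0.0022] phi deg 20.4467202950495
60 638 [0.007 0.032] [ 0.0249 -0.0191] phi deg 15.839935794389579
[ 0.0004 -0.001   0.038 ]
```

Aligned, with the wing centred between the fingers. Descend, grip, and turn 72° clockwise.

jog_arm --rows '[[[0,0,0.015,0],[0,0,0.012,0],[0,0,0.006,0],[0,0,0.003,0],[0,0,0,0],[0,0,0,0],[0,0,0,0],[0,0,0,0]]]'

```text
time: 54.3
position: [0.4465, 0.2143, 0.1081]
eef_rot: [0.429, 0.903, 0.0, 0.001]
force: [-0.2, 0.1, -0.4]
width: 0.0413
finger_force: 0.0
```

jog_arm --rows '[[[0,0,0,0],[0,0,0,0],[0,0,0,0],[0,0,0,0],[0,0,0,0],[0,0,0,0],[0,0,0,0],[0,0,0,0]]]' --jaw 0 --newtons 10

```text
time: 54.97
position: [0.4474, 0.2154, 0.1073]
eef_rot: [0.43, 0.903, 0.002, 0.001]
force: [5.2, 5.6, -5.4]
width: 0.011
finger_force: 10.0
```

jog_arm --rows '[[[0,0,0,6],[0,0,0,6],[0,0,0,6],[0,0,0,6],[0,0,0,6],[0,0,0,6],[0,0,0,6],[0,0,0,6]]]'

```text
time: 55.63
position: [0.4473, 0.2154, 0.1073]
eef_rot: [0.761, 0.648, 0.002, 0.0]
force: [6.5, 5.3, -5.8]
width: 0.0109
finger_force: 10.0
```

jog_arm --rows '[[[0,0,0,6],[0,0,0,6],[0,0,0,5],[0,0,0,4],[0,0,0,3],[0,0,0,0],[0,0,0,0],[0,0,0,0]]]'

```text
time: 56.3
position: [0.4473, 0.2153, 0.1073]
eef_rot: [0.878, 0.478, 0.002, -0.0]
force: [5.0, 5.2, -4.9]
width: 0.011
finger_force: 10.0
```

```bash
python3 - <<'E'
from h import *
s=manip.state();show(s);print(s['wrist_torque'])
E
```

```text
t 56.3 pos [0.4473 0.2153 0.1073] toolY deg -32.9 z [ 0.004  0.003 -1.   ] F [ 4.95  5.16 -4.91] w 0.011 ff 10.0 tin [ 0.0046 -0.001 ] q6 0.78
[ 0.83765099 -0.81718293 -0.03359703]
```

jog_arm --rows '[[[0,0,0,0],[0,0,0,0],[0,0,0,0],[0,0,0,0],[0,0,0,0],[0,0,0,0],[0,0,-0.005,0],[0,0,-0.01,0]]]' --jaw 0.45

```text
time: 56.97
position: [0.4448, 0.2139, 0.1216]
eef_rot: [0.878, 0.478, -0.001, -0.0]
force: [-0.4, -0.8, -0.1]
width: 0.0414
finger_force: 0.0
```

jog_arm --rows '[[[0,0,-0.03,0],[0,0,-0.03,0],[0,0,-0.04,0],[0,0,-0.04,0],[0,0,0,0],[0,0,0,0],[0,0,0,0],[0,0,0,0]]]'

```text
time: 57.63
position: [0.445, 0.214, 0.2607]
eef_rot: [0.878, 0.478, -0.001, -0.0]
force: [-0.5, -0.6, 0.2]
width: 0.0411
finger_force: 0.0
```

```bash
python3 latch.py; python3 - <<'E'
from h import *
S=manip.read_camera('scene')
for d in manip.tip_of('lid_handle',S)[:1]: print(d['p'],tin(toplane(S,d['centre'],.138)[0]))
T=manip.read_camera('top')
for n in('cream_pot','charger','carton_a','tube'):
  for d in manip.recognise(n,T)[:3]: print(n,round(d['p'],2),np.round(toplane(T,d['centre'],0)[0],3))
E
```

```text
t 57.63 pos [0.445  0.214  0.2607] toolY deg -32.86 z [-0.003 -0.001 -1.   ] F [-0.46 -0.56  0.21] w 0.0411 ff 0.0 tin [0.0022 0.0003] q6 0.78
[286. 198.] 0.83 [ 0.0019 -0.0033]
proj [282.1635753  199.39607426]
60 467 [0.009 0.046] [ 0.0069 -0.0008] phi deg -89.7943451606787
[0.0011 0.0006 0.1547]
0.61 [-0.0598 -0.0041]
cream_pot 0.88 [ 0.425 -0.184  0.   ]
charger 0.71 [0.738 0.098 0.   ]
carton_a 0.68 [0.45  0.483 0.   ]
```

```bash
python3 -c "
from workcell import manip
print(manip.finish_job())"
```

```text
the job is handed in; nothing more can be done
None
```

The job is handed in at about 58 s: the three white cartons and the tube lie flat in the tin, the lid fell shut by itself, the latch measures about 90° (home), and the pot and charger did not move measurably. I viewed 15 pictures against the limit of 14, and the hand-in returned no verdict.

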